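# Lock the tool tree, hang the chuck spanner, release the brake

## Robot

A 6-joint arm with a two-finger parallel gripper is mounted at the origin on the work surface. World frame = base frame: x ahead of the robot, y to its left, z up, the work surface at z = 0. Lengths are in mm, angles in rad, forces in N, time in s.
With the tool pointing down it reaches from about 275 to 750 mm from the base axis. Payload 10.2 kg.
Tool frame: the origin (TCP) lies at the very end of the fingers, on their centre line; the grasp point (between the pads) lies 19 mm behind it; z points along the fingers, y is the direction in which the jaws open and shut (so a half turn about z gives the same grasp; the last joint's range is limited). The gripper opens to 85 mm and grips with 20 to 120 N. Pads are 22 mm wide; open, the fingers measure 114 mm over their backs; the gripper's body (76 mm by 85 mm) begins 54 mm behind the grasp point. The pads swing forward as they close: fully open they stand 13 mm farther back than shut.
Start: joints at [-1.352, 0.313, 1.498, -0, 1.331, -0.223], TCP at [224.461, -474.603, 231.294] pointing down, gripper open.
Joint ranges: [-2.94, 2.94], [-0.97, 2.17], [0.19, 2.56], [-1.23, 4.37], [0.02, 3.11], [-2.88, 2.88]. Speed limits (rad/s): [2.39, 2.39, 3.01, 3.14, 3.14, 3.14].

## Interface

Orientations are given as a unit quaternion [w, x, y, z].
In Python, from rig import sensors, imaging, ctrl gives the robot as it stands.
- The arm moves only by the shell command python3 -m creep 'ROWS' [FORCE]. ROWS is JSON, a list of rows, each an object with "grip": the finger opening in mm, from 0 to 85.4; "linear": the shift along the tool's x, y, z in mm, a list of three; "rot": the turn, a rotation vector about the tool's x, y, z in rad, a list of three. A call has 1 to 12 rows; each row shifts and turns the commanded pose from where the row before left it, along the tool's axes as they then stand; what a row does not reach is not made up. A row lasts 1/12 s, in which the tool goes at most 41.7 mm and 7.16 degrees, less where a joint would pass 70% of its speed; a pose out of reach is approached as far as the arm can. A call with a gripper value outside its range is refused whole. The fingers move at their own pace and stop on an object; FORCE is the grip in N (left out, the last holds). Time passes only in rows, so rows that do not move let the fingers close. It gives the time, the measured TCP pose, the force and the opening at its end, in the units of the state.
- sensors.sense(): the state, without advancing time (a new reading comes with each control period).
- imaging.capture(name): name is "scene" or "side" or "wrist"; returns (picture, depth): 420x560x3 uint8, red, green, blue; 420x560 float32, mm along the optical axis (not along the pixel's ray), 0 where there is no reading.
- imaging.camera_params(name): a dict with "intrinsics" (3x3 intrinsics, pixels), "R" (3x3) and "t" (3): a world point X has camera coordinates R X + t. Camera axes: x right, y down, z forward; pixel columns grow to the right and rows downward; lengths in mm; the calibration is good to about 2 mm. A picture is of the moment at which its call begins: read the wrist's pose just before it. camera_params takes no time and is no camera call; for the wrist camera it gives the pose at the moment of the call.
- ctrl.finish_job(): hands the job in, once; it reports no verdict.
The state is a dict: "time_s": time; "joints": joint angles; "dq": joint speeds; "tau": joint torques, N m; "eef_pos": TCP position; "ee_rot": TCP orientation; "force": force on the tool from outside, world axes, zero at the start; "wrist_torque": the same for the moment, N m; "grip_width": opening from 0.0 (shut) to 1.0 (fully open).
Only numpy, scipy, OpenCV 4.12 (cv2) and the standard library are available. Lean on these libraries where they do the work, as an engineer would, in place of code of your own. Each camera call takes 0.05 s, during which the arm holds its last target.

## Task

Lock the turning tool tree by pulling its brake lever up until it rests by itself in the third notch, the one with the red mark, and let go of it. While the brake holds, hang the orange-handled chuck spanner by its eye on the tree's empty hook and let go of it. Then press the red release button so that the lever drops all the way back down, and leave the spanner hanging and the bowl, the jar and the turned blank where they stand.

Things in the scene. Friction and masses are not known exactly. Their poses are not given: they have to be found in the camera images.
- brake_lever (a joint): brake lever. 0 rad = fully down, arm 5 degrees above level; grows as the handle is lifted, stop at 1.08. It pulls down with 3 to 6 N at the handle. A ratchet holds it at four notches, about 0.24, 0.48, 0.71, 0.95 rad, marked on the quadrant beside the arm, the third (0.71) red, the others white. Lift it 0.04 to 0.1 rad past a notch and let go: it settles back into it; at 0.95 the fourth catches
- lever_pivot (a point): point on the lever's hinge axis, in the arm's mid-plane, 80 mm above the bench; its y axis is the hinge axis, its -x axis (level) points to the stand's front, where the lever extends
- lever_grip (a point): centre line of the lever's black round handle (24 mm diameter, about 100 mm long), 145 mm from the hinge axis; the handle reaches about 45 mm farther out and 50 mm inward from here, the steel quadrant with the marks stands inward of that (up to 100 mm from the hinge axis), beside the arm, on its -y side. The handle must turn between the pads as it is lifted: a light grip (30 N) is enough
- release_button (a joint): the red release button: 0 = out, grows as it is pushed in, 0.008 m = fully in; 2 N to start, about 6 to 10 N to push fully in. Beyond about 5 mm it lifts the pawl and the lever springs back down to 0
- button_top (a point): centre of the top face of the red button (36 mm diameter) on the round blue case, about 163 mm above the bench; its z axis is the outward normal, tilted 30 degrees from vertical towards the stand's front, so it is pushed along -z. A gooseneck lamp hangs about 140 mm above it: come in along the normal. The raised lever stands 100 mm to the side (+y of the stand)
- tool_tree (a joint): turning angle of the tool tree about its upright post (rad, counter-clockwise from above); it turns easily while the brake is off. Its three steel hooks are 120 degrees apart; two hold tools, one is empty
- hook_seat (a point): the bend (lowest point, centre of the 12 mm bar) of the empty hook, 250 mm above the bench and 75 mm from the post's axis; the bar comes from the post, slightly falling, to this bend, then rises outward to hook_tip. A hung eye rests here. Its -x axis points from the post outward along the hook, level
- hook_tip (a point): round end of the empty hook (centre of the bar), 67 mm from hook_seat, 36 mm farther out from the post and 56 mm higher: the end part leans outward 33 degrees from vertical
- spanner_grip (a point): middle (half-way up) of the orange handle of the chuck spanner, lying flat on the bench; handle 115 mm long (70 mm from here away from the eye, 45 mm towards it), 24 mm wide, 20 mm high; whole spanner 180 mm long, about 0.3 kg. x points along the handle to the eye, z up out of the flat
- spanner_eye (a point): centre of the spanner's steel eye ring (hole 46 mm, outside 70 mm, 14 mm thick), 75 mm from spanner_grip along x and 7 mm above the spanner's underside; z is the hole's axis
- bowl: turned wooden bowl, 120 mm across, 55 mm high, origin at its underside; leave alone
- wax_jar: amber jar, 72 mm diameter, 75 mm high, origin at its underside; leave alone
- blank: turned pale wooden finial blank, 70 mm foot, 110 mm high, origin at its underside; leave alone
Not all that is in view belongs to the job. What is shaped like the part that bears spanner_grip but pink is not meant.

How it is judged:
By the outcome, as a careful person would: the job done as asked, in the order asked, and still so for the second after the job is handed in, with the robot touching nothing.
It also fails if it takes over 64 s, if anything falls off the work surface, if the arm or the gripper's body presses on something with over 40 N, if the wrist force passes 120 N, or if a joint passes its speed limit or range.

## Working session

There is one attempt and no reset: what is moved stays moved. The work goes in short steps, Python scripts to look and compute and a shell command to move; the robot and the scene stay as the last step left them, time stands still between calls to the robot, and variables do not carry over. Pictures are saved under pics/ and viewed, and the job is handed in when it is done.

```bash
ls -la; mkdir -p pics; python3 - <<'E'
from rig import sensors, imaging, ctrl
import cv2
print(sensors.sense())
for n in ("scene","side","wrist"):
    p,d=imaging.capture(n); cv2.imwrite(f"pics/{n}0.png",cv2.cvtColor(p,cv2.COLOR_RGB2BGR))
    import numpy as np; np.save(f"pics/{n}0.npy",d)
    c=imaging.camera_params(n); print(n,c); np.savez(f"pics/{n}0_cam.npz",K=c["intrinsics"],R=c["R"],t=c["t"])
E
```

```text
total 12
drwxr-xr-x  3 agent agent 4096 Dec  7 15:08 .
drwxr-xr-x 23 root  root  4096 Dec  7 15:08 ..
drwxr-xr-x  2 agent agent 4096 Dec  7 15:08 pics
{'time_s': 0.0, 'joints': array([-1.35239001e+00,  3.13472217e-01,  1.49844418e+00,  3.63776731e-05,
        1.33097821e+00, -2.23419799e-01]), 'dq': array([ 1.84342026e-03,  8.89394168e-05, -3.24851581e-04,  1.48499400e-03,
       -6.29100816e-04, -1.09552917e-03]), 'tau': array([ 6.07443098e-05, -4.12264431e+01, -2.59750628e+01, -1.01213657e-04,
        4.04997583e-03,  3.79651340e-05]), 'eef_pos': array([ 224.41730478, -474.33928977,  230.721032  ]), 'ee_rot': array([-6.50928454e-04,  9.75698529e-01,  2.19116309e-01,  1.92972466e-05]), 'force': array([-0.92848836, -0.07136683, -0.22362341]), 'wrist_torque': array([-0.0098332 ,  0.00512235,  0.02184097]), 'grip_width': 0.9957567563097864}
scene {'intrinsics': array([[529.26475078,   0.        , 290.70787528],
       [  0.        , 529.26475078, 209.44328643],
       [  0.        ,   0.        ,   1.        ]]), 'R': array([[-0.65221494,  0.75801959, -0.00468719],
       [ 0.65020126,
[... 243 characters left out ...]
 218.27720515],
       [  0.        ,   0.        ,   1.        ]]), 'R': array([[ 0.9095556 , -0.41530298,  0.0152332 ],
       [-0.26777425, -0.61369649, -0.74274731],
       [ 0.31781373,  0.67149092, -0.66939852]]), 't': array([-491.52790193,  250.12805225, 1611.88072903])}
wrist {'intrinsics': array([[377.09260919,   0.        , 285.7132196 ],
       [  0.        , 377.09260919, 211.91294891],
       [  0.        ,   0.        ,   1.        ]]), 'R': array([[ 4.27259315e-01, -9.04129085e-01, -2.74151307e-04],
       [-8.64983123e-01, -4.08848543e-01,  2.90941689e-01],
       [-2.63160929e-01, -1.24070411e-01, -9.56740748e-01]]), 't': array([-524.56577017,  -36.49235196,  379.08894394])}
```

View pics/scene0.png

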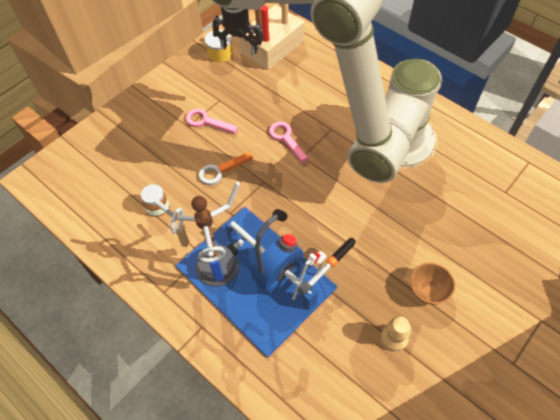

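View pics/side0.png

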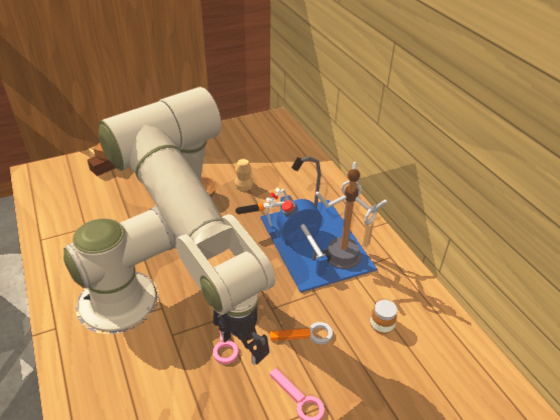

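View pics/wrist0.png

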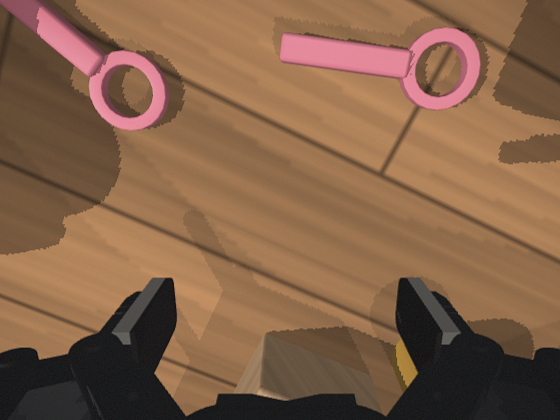

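```bash
python3 - <<'E'
import cv2
a=cv2.imread("pics/scene0.png"); b=cv2.imread("pics/side0.png")
cv2.imwrite("pics/sc1.png",cv2.resize(a[140:310,140:370],None,fx=3.4,fy=3.4,interpolation=3))
cv2.imwrite("pics/si1.png",cv2.resize(b[150:350,220:420],None,fx=3,fy=3,interpolation=3))
E
```

```text
(no output)
```

View pics/sc1.png

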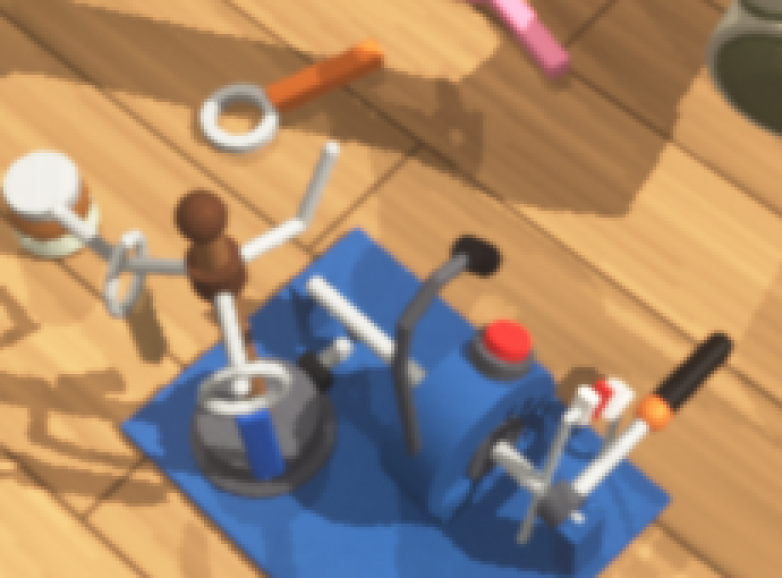

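View pics/si1.png

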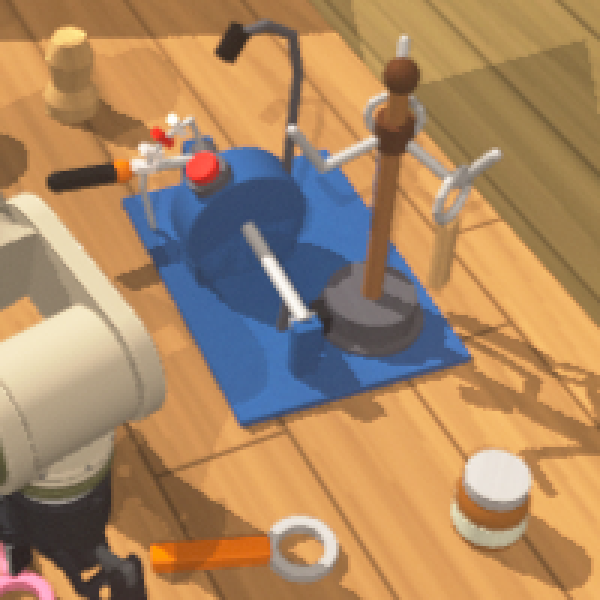

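```bash
cat > h.py <<'E'
import numpy as np,cv2
def cam(n):
    c=np.load(f"pics/{n}_cam.npz"); return c["K"],c["R"],c["t"]
def dep(n,u,v):
    K,R,t=cam(n); D=np.load(f"pics/{n}.npy"); z=D[int(round(v)),int(round(u))]
    return R.T@(np.array([(u-K[0,2])/K[0,0]*z,(v-K[1,2])/K[1,1]*z,z])-t)
def ray(n,u,v):
    K,R,t=cam(n); d=R.T@np.array([(u-K[0,2])/K[0,0],(v-K[1,2])/K[1,1],1]); return -R.T@t,d/np.linalg.norm(d)
def atz(n,u,v,z):
    o,d=ray(n,u,v); return o+d*(z-o[2])/d[2]
def tri(*obs):
    A=0;b=0
    for n,u,v in obs:
        o,d=ray(n,u,v); P=np.eye(3)-np.outer(d,d); A=A+P; b=b+P@o
    X=np.linalg.solve(A,b); r=[np.linalg.norm((np.eye(3)-np.outer(ray(*q)[1],ray(*q)[1]))@(X-ray(*q)[0])) for q in obs]
    return X,np.round(r,1)
def proj(n,X):
    K,R,t=cam(n); p=K@(R@np.asarray(X,float)+t); return p[:2]/p[2]
E
python3 - <<'E'
from h import *
np.set_printoptions(precision=1,suppress=True)
s=lambda x,y:(140+x/3.4,140+y/3.4); q=lambda x,y:(220+x/3,150+y/3)
P={'seat':((302,225),(325,165)),'tip':((332,148),(292,130)),'button':((508,338),(203,166)),'hend':((722,346),(55,180)),'hstart':((668,398),(118,173)),'orangeball':((655,412),(124,171)),'eye':((240,117),(303,547)),'spend':((372,53),(153,557)),'spend_in':((270,98),(268,552)),'lamp':((470,256),(232,42)),'ball':((202,215),(401,76)),'lampfoot':((415,445),(288,172)),'red':((607,392),(160,137)),'jar':((42,185),(497,478))}
for k,(a,b) in P.items():
    X,r=tri(('scene0',)+s(*a),('side0',)+q(*b))
    print(k,X,r,'dep',dep('scene0',*s(*a)),dep('side0',*q(*b)))
for n,u,v in (('bowl',432,284),('blank',398,330),):
    print(n,dep('scene0',u,v))
E
```

```text
seat [ 641.8 -109.9  249.7] [2.3 2.3] dep [ 640.6 -107.7  251.7] [ 640.2 -116.8  255.3]
tip [ 602.7 -108.8  306.3] [1.2 1.2] dep [ 603.  -106.5  309.4] [ 601.5 -113.4  309.9]
button [578.2  31.6 158.8] [1.5 1.5] dep [579.7  34.8 165.9] [579.1  30.  159.4]
hend [448.6 142.4  95.5] [1.2 1.2] dep [450.6 144.5 102. ] [447.7 136.3 100.1]
hstart [515.6 134.2  91.3] [7.2 7.2] dep [511.9 139.3  97.8] [518.1 122.1  97.5]
orangeball [527.1 135.   88.3] [3.6 3.6] dep [527.7 139.   97.6] [525.1 121.2  98.7]
eye [ 505.2 -356.9    7.2] [2.3 2.3] dep [ 498.5 -362.6   -4.5] [ 509.9 -353.8    0.1]
spend [ 371.3 -312.1    8.8] [1.3 1.3] dep [ 376.4 -308.4   16.5] [ 366.6 -319.4   21.3]
spend_in [ 472.  -349.7    8.5] [1.4 1.4] dep [ 475.5 -342.5   19.3] [ 468.7 -358.    20.6]
lamp [607.8  28.4 316.2] [1.3 1.3] dep [613.9  32.5 327.9] [600.   16.1 327. ]
ball [ 713.6 -117.5  343.7] [1.4 1.4] dep [ 718.5 -106.5  361.8] [ 704.7 -132.6  356.8]
lampfoot [678.4  24.1 121.8] [2.8 2.8] dep [681.4  31.6 139.3] [677.5  17.2 127.1]
red [561.1 111.6 145. ] [3.6 3.6] dep [560.6 115.3 151.7] [559.4  99.4 153.7]
jar [ 688.5 -398.9   67.1] [1.6 1.6] dep [ 688.7 -394.3   72.4] [ 687.6 -402.1   71.2]
bowl [365.5 365.7   3.8]
blank [572.3 375.4 105.1]
```

```bash
python3 - <<'E'
from h import *
np.set_printoptions(precision=1,suppress=True)
s=lambda x,y:(140+x/3.4,140+y/3.4); q=lambda x,y:(220+x/3,150+y/3)
for c in [(122,200),(245,425),(469,358)]: print('side',atz('side0',*q(*c),8))
for c in [(358,228),(670,497),(122,427)]: print('scene',atz('scene0',*s(*c),8))
print('sceneplate far',atz('scene0',268,355,8))
# handle cloud
for n,(x0,x1,y0,y1) in {'scene0':(325,365,230,270),'side0':(228,262,198,218)}.items():
    a=cv2.imread(f'pics/{n}.png'); pts=[]
    for v in range(y0,y1):
        for u in range(x0,x1):
            if a[v,u].max()<60:
                X=dep(n,u,v)
                if 75<X[2]<125: pts.append(X)
    pts=np.array(pts); c=np.median(pts,0); U,S,V=np.linalg.svd(pts-c); print(n,len(pts),c,V[0],np.ptp(pts,0),pts.min(0),pts.max(0))
E
```

```text
side [542.7 170.5   8. ]
side [ 523. -200.    8.]
side [ 785.4 -213.7    8. ]
scene [ 520.1 -191.9    8. ]
scene [541.7 172.7   8. ]
scene [ 786.3 -207.9    8. ]
sceneplate far [804.8 155.5   8. ]
scene0 49 [479.7 135.9 105.5] [ 1.  -0.1 -0.1] [61.2  9.2 14.8] [450.2 131.7  98.9] [511.4 140.9 113.7]
side0 83 [472.8 128.  100.1] [-1.   0.1  0.1] [71.3 22.2 17.9] [439.2 118.1  91.2] [510.4 140.2 109.1]
```

```bash
cat >> h.py <<'E'
from scipy.spatial.transform import Rotation as Ro
def pose():
    from rig import sensors
    s=sensors.sense(); q=np.array(s["ee_rot"]); return np.array(s["eef_pos"]),Ro.from_quat(q[[1,2,3,0]]),s
def to(p,Rt=None):
    """print remaining shift in current tool axes, and rotvec in tool axes"""
    P,R,s=pose(); d=R.inv().apply(np.asarray(p,float)-P)
    print('t',round(s['time_s'],2),'P',P.round(1),'shift(tool)',d.round(1),'F',np.round(s['force'],1),'grip',round(s['grip_width']*85.4,1))
    if Rt is not None: print('rot(tool)',(R.inv()*Rt).as_rotvec().round(3),' shift in target axes',Rt.inv().apply(np.asarray(p,float)-P).round(1))
def down(yaw): # tool z down, tool x at yaw
    return Ro.from_matrix(np.array([[np.cos(yaw),np.sin(yaw),0],[np.sin(yaw),-np.cos(yaw),0],[0,0,-1]]).astype(float))
def snap(n,name):
    from rig import imaging
    c=imaging.camera_params(n); p,d=imaging.capture(n)
    cv2.imwrite(f"pics/{name}.png",cv2.cvtColor(p,cv2.COLOR_RGB2BGR)); np.save(f"pics/{name}.npy",d)
    np.savez(f"pics/{name}_cam.npz",K=c["intrinsics"],R=c["R"],t=c["t"])
np.set_printoptions(precision=2,suppress=True)
E
python3 - <<'E'
from h import *
to([470,134,230],down(-0.053))
E
python3 -m creep '[{"grip":85,"linear":[0,0,0],"rot":[0,0,0.12]},{"grip":85,"linear":[0,0,0],"rot":[0,0,0.12]},{"grip":85,"linear":[0,0,0],"rot":[0,0,0.12]},{"grip":85,"linear":[0,0,0],"rot":[0,0,0.12]},{"grip":85,"linear":[0,-30,0],"rot":[0,0,0.015]},{"grip":85,"linear":[12,-35,0],"rot":[0,0,0]},{"grip":85,"linear":[12,-35,0],"rot":[0,0,0]},{"grip":85,"linear":[12,-35,0],"rot":[0,0,0]}]' 30
python3 - <<'E'
from h import *
to([470,134,230],down(-0.053))
E
```

```text
t 0.15 P [ 224.4 -474.4  230.9] shift(tool) [ 482.1 -445.     1.4] F [-0.4 -0.1 -0.3] grip 85.6
rot(tool) [-0.    0.    0.49]  shift in target axes [ 213.  -620.6    0.9]
time_s: 0.82
eef_pos: [267.2, -340.1, 231.0]
ee_rot: [-0.0, 1.0, -0.027, -0.0]
force: [0.7, -0.8, -0.4]
grip_width: 0.996
t 0.82 P [ 267.2 -340.1  231. ] shift(tool) [ 176.8 -484.4    1.2] F [ 0.7 -0.8 -0.4] grip 85.1
rot(tool) [-0.  0. -0.]  shift in target axes [ 177.4 -484.2    1. ]
```

Tracks well. On to above the lever.

```bash
python3 -m creep '[{"grip":85,"linear":[13,-37,0],"rot":[0,0,0]},{"grip":85,"linear":[13,-37,0],"rot":[0,0,0]},{"grip":85,"linear":[13,-37,0],"rot":[0,0,0]},{"grip":85,"linear":[13,-37,0],"rot":[0,0,0]},{"grip":85,"linear":[13,-37,0],"rot":[0,0,0]},{"grip":85,"linear":[13,-37,0],"rot":[0,0,0]},{"grip":85,"linear":[13,-37,0],"rot":[0,0,0]},{"grip":85,"linear":[13,-37,0],"rot":[0,0,0]},{"grip":85,"linear":[13,-37,0],"rot":[0,0,0]},{"grip":85,"linear":[13,-37,0],"rot":[0,0,0]},{"grip":85,"linear":[13,-37,0],"rot":[0,0,0]},{"grip":85,"linear":[13,-37,0],"rot":[0,0,0]}]' 30
python3 -m creep '[{"grip":85,"linear":[10,-18,0],"rot":[0,0,0]},{"grip":85,"linear":[5,-10,0],"rot":[0,0,0]},{"grip":85,"linear":[0,0,0],"rot":[0,0,0]},{"grip":85,"linear":[0,0,0],"rot":[0,0,0]}]' 30
python3 - <<'E'
from h import *
to([470,134,230],down(-0.053))
snap('wrist','w1')
E
```

```text
time_s: 1.82
eef_pos: [446.8, 95.6, 231.2]
ee_rot: [0.0, 1.0, -0.026, 0.0]
force: [0.7, -1.1, 0.1]
grip_width: 0.996
time_s: 2.15
eef_pos: [462.7, 120.0, 231.0]
ee_rot: [0.0, 1.0, -0.026, -0.0]
force: [-0.1, -0.5, 0.4]
grip_width: 0.996
t 2.15 P [462.7 120.  231. ] shift(tool) [  6.5 -14.3   1. ] F [-0.1 -0.5  0.4] grip 85.1
rot(tool) [0. 0. 0.]  shift in target axes [  6.5 -14.3   1. ]
```

View pics/w1.png

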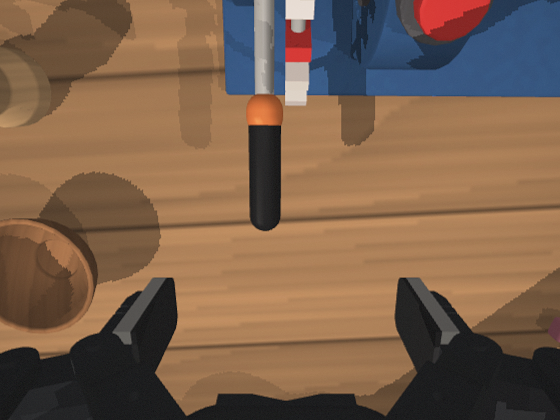

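```bash
python3 - <<'E'
from h import *
for u,v in [(265,222),(265,175),(265,130),(265,110),(265,60),(265,10),(250,175),(281,175)]: print((u,v),dep('w1',u,v),atz('w1',u,v,92))
P,R,s=pose(); ax=atz('w1',265,175,92)
print('px of z=92 end', atz('w1',265,230,96),atz('w1',265,125,89))
E
```

```text
(265, 222) [449.78 136.64 107.39] [444.69 137.8   92.  ]
(265, 175) [484.65 134.36 104.83] [482.11 135.2   92.  ]
(265, 130) [516.21 132.33 101.74] [515.43 132.89  92.  ]
(265, 110) [529.83 131.34 102.52] [529.53 131.91  92.  ]
(265, 60) [562.86 129.53  93.31] [562.98 129.59  92.  ]
(265, 10) [594.82 127.56  88.44] [594.11 127.43  92.  ]
(250, 175) [484.09 145.79  99.04] [482.71 146.54  92.  ]
(281, 175) [462.92 125.22  -0.6 ] [481.46 123.11  92.  ]
px of z=92 end [439.45 137.95  96.  ] [518.8  132.81  89.  ]
```

```bash
python3 - <<'E'
from h import *
to([485,134.4,73.6],down(-0.055))
E
python3 -m creep '[{"grip":70,"linear":[11,-8,20],"rot":[0,0,0]},{"grip":70,"linear":[10.5,-7.5,20],"rot":[0,0,0]},{"grip":70,"linear":[0,0,35],"rot":[0,0,0]},{"grip":70,"linear":[0,0,35],"rot":[0,0,0]},{"grip":70,"linear":[0,0,30],"rot":[0,0,0]},{"grip":70,"linear":[0,0,17],"rot":[0,0,0]},{"grip":70,"linear":[0,0,0],"rot":[0,0,0]},{"grip":70,"linear":[0,0,0],"rot":[0,0,0]}]' 30
python3 - <<'E'
from h import *
to([485,134.4,73.6],down(-0.055))
E
```

```text
t 2.2 P [462.6 119.6 231.2] shift(tool) [ 21.6 -16.1 157.5] F [ 0.5 -0.3  0.2] grip 84.9
rot(tool) [0. 0. 0.]  shift in target axes [ 21.5 -16.  157.6]
time_s: 2.87
eef_pos: [485.2, 133.8, 74.6]
ee_rot: [0.0, 1.0, -0.027, -0.0]
force: [0.6, 0.2, 0.4]
grip_width: 0.816
t 2.87 P [485.2 133.8  74.6] shift(tool) [-0.2 -0.6  1. ] F [0.6 0.2 0.4] grip 69.7
rot(tool) [0. 0. 0.]  shift in target axes [-0.2 -0.6  1. ]
```

```bash
python3 -m creep '[{"grip":40,"linear":[0,-0.5,1],"rot":[0,0,0]},{"grip":15,"linear":[0,0,0],"rot":[0,0,0]},{"grip":15,"linear":[0,0,0],"rot":[0,0,0]},{"grip":15,"linear":[0,0,0],"rot":[0,0,0]},{"grip":15,"linear":[0,0,0],"rot":[0,0,0]},{"grip":15,"linear":[0,0,0],"rot":[0,0,0]},{"grip":15,"linear":[0,0,0],"rot":[0,0,0]}]' 30
python3 - <<'E'
from h import *
th=np.arange(0,0.80,0.0975)
import math
prev=None
for k in range(0,9):
    a=0.0873+k*0.78/8
    q=np.array([-145*math.cos(a),145*math.sin(a)])
    if prev is not None: print(k,(q-prev).round(1))
    prev=q
E
```

```text
time_s: 3.45
eef_pos: [485.7, 134.8, 74.4]
ee_rot: [0.001, 1.0, -0.026, 0.001]
force: [-2.3, -3.6, 5.5]
grip_width: 0.272
1 [ 1.9 14. ]
2 [ 3.3 13.7]
3 [ 4.6 13.4]
4 [ 5.9 12.9]
5 [ 7.1 12.2]
6 [ 8.3 11.5]
7 [ 9.3 10.6]
8 [10.3  9.7]
```

```bash
python3 -m creep '[{"grip":15,"linear":[1,0,-7],"rot":[0,0,0]},{"grip":15,"linear":[1,0,-7],"rot":[0,0,0]},{"grip":15,"linear":[1.6,0,-6.9],"rot":[0,0,0]},{"grip":15,"linear":[1.6,0,-6.8],"rot":[0,0,0]},{"grip":15,"linear":[2.3,0,-6.7],"rot":[0,0,0]},{"grip":15,"linear":[2.3,0,-6.7],"rot":[0,0,0]},{"grip":15,"linear":[2.9,0,-6.5],"rot":[0,0,0]},{"grip":15,"linear":[3,0,-6.4],"rot":[0,0,0]},{"grip":15,"linear":[3.5,0,-6.1],"rot":[0,0,0]},{"grip":15,"linear":[3.6,0,-6.1],"rot":[0,0,0]},{"grip":15,"linear":[4.1,0,-5.8],"rot":[0,0,0]},{"grip":15,"linear":[4.2,0,-5.7],"rot":[0,0,0]}]' 30
cat >> h.py <<'E'
def lev():
    P,R,s=pose(); g=P-R.apply([0,0,19]); d=g-np.array([629.5,126.5,80]); h=-d@np.array([0.9985,-0.055,0])
    print('lever est',np.arctan2(d[2],h)-0.0873,'radius',np.hypot(d[2],h))
E
python3 - <<'E'
from h import *
to([485,134.4,73.6],down(-0.055)); lev()
E
```

```text
time_s: 4.45
eef_pos: [514.9, 133.1, 150.2]
ee_rot: [0.001, 1.0, -0.027, -0.003]
force: [-2.1, -5.3, -12.5]
grip_width: 0.268
t 4.45 P [514.9 133.1 150.2] shift(tool) [-29.5   0.1  76.7] F [ -2.1  -5.3 -12.5] grip 22.9
rot(tool) [0.   0.01 0.  ]  shift in target axes [-29.9   0.3  76.6]
lever est 0.573721160112068 radius 145.28026088006075
```

```bash
python3 -m creep '[{"grip":15,"linear":[4.6,0,-5.4],"rot":[0,0,0]},{"grip":15,"linear":[4.7,0,-5.3],"rot":[0,0,0]},{"grip":15,"linear":[5.1,0,-4.9],"rot":[0,0,0]},{"grip":15,"linear":[5.2,0,-4.8],"rot":[0,0,0]},{"grip":15,"linear":[0,0,0],"rot":[0,0,0]},{"grip":15,"linear":[0,0,0],"rot":[0,0,0]}]' 30
python3 - <<'E'
from h import *
to([485,134.4,73.6],down(-0.055)); lev()
snap('side','s2'); snap('scene','c2')
a=cv2.imread("pics/c2.png")[200:320,260:380]; b=cv2.imread("pics/s2.png")[130:250,220:340]
cv2.imwrite("pics/m2.png",cv2.hconcat([cv2.resize(a,(390,390),interpolation=3),cv2.resize(b,(390,390),interpolation=3)]))
E
```

```text
time_s: 4.95
eef_pos: [534.0, 131.9, 169.9]
ee_rot: [0.001, 1.0, -0.027, -0.003]
force: [-4.3, -5.8, -9.4]
grip_width: 0.265
t 4.95 P [534.  131.9 169.9] shift(tool) [-48.4  -0.1  96.7] F [-4.3 -5.8 -9.4] grip 22.6
rot(tool) [0.   0.01 0.  ]  shift in target axes [-49.1   0.2  96.3]
lever est 0.7637774096359375 radius 144.87916687520013
```

View pics/m2.png

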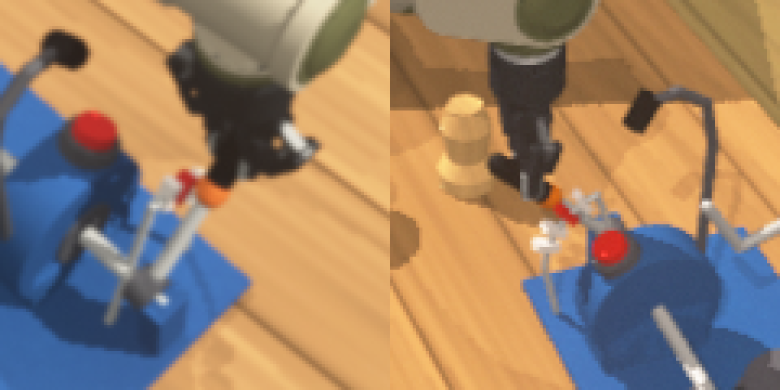

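```bash
python3 -m creep '[{"grip":15,"linear":[1.9,0,-1.6],"rot":[0,0,0]},{"grip":15,"linear":[0,0,0],"rot":[0,0,0]},{"grip":60,"linear":[0,0,0],"rot":[0,0,0]},{"grip":60,"linear":[0,0,0],"rot":[0,0,0]},{"grip":60,"linear":[0,0,0],"rot":[0,0,0]},{"grip":60,"linear":[0,0,0],"rot":[0,0,0]},{"grip":60,"linear":[0,0,0],"rot":[0,0,0]},{"grip":60,"linear":[0,0,0],"rot":[0,0,0]},{"grip":60,"linear":[-5,0,-10],"rot":[0,0,0]},{"grip":60,"linear":[-15,0,-25],"rot":[0,0,0]},{"grip":60,"linear":[-15,0,-30],"rot":[0,0,0]},{"grip":60,"linear":[-15,0,-30],"rot":[0,0,0]}]' 30
python3 - <<'E'
from h import *
to([434,-333,150],down(-0.32)); 
snap('side','s3'); snap('scene','c3')
a=cv2.imread("pics/c3.png")[200:320,260:380]; b=cv2.imread("pics/s3.png")[130:250,220:340]
cv2.imwrite("pics/m3.png",cv2.hconcat([cv2.resize(a,(390,390),interpolation=3),cv2.resize(b,(390,390),interpolation=3)]))
E
```

```text
time_s: 6.05
eef_pos: [486.7, 135.3, 269.6]
ee_rot: [-0.0, 1.0, -0.027, -0.0]
force: [0.3, -0.8, 0.1]
grip_width: 0.703
t 6.05 P [486.7 135.3 269.6] shift(tool) [-27.7 470.5 119.6] F [ 0.3 -0.8  0.1] grip 60.0
rot(tool) [0.   0.   0.27]  shift in target axes [ 97.3 461.1 119.6]
```

View pics/m3.png

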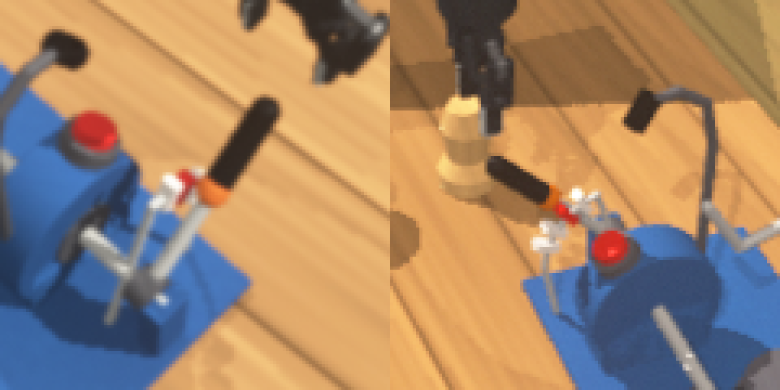

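```bash
python3 - <<'E'
from h import *
X,r=tri(('c3',341.5,232.3),('s3',252.3,180.8)); d=X-np.array([629.5,126.5,80]); print(X,r,np.arctan2(d[2],-d[0]*.9985+d[1]*.055)-.0873,np.linalg.norm(d))
for t in (.48,.71,.95):
    Y=np.array([629.5,126.5,80])+186*np.array([-.9985*np.cos(t+.0873),.055*np.cos(t+.0873),np.sin(t+.0873)]); print(t,proj('c3',Y),proj('s3',Y))
# hook now
snapdif=cv2.absdiff(cv2.imread('pics/scene0.png'),cv2.imread('pics/c3.png'))[170:240,180:260]; print(snapdif.max())
a=cv2.imread("pics/c3.png")[150:300,150:260]; b=cv2.imread("pics/s3.png")[150:270,290:420]
cv2.imwrite("pics/m4.png",cv2.hconcat([cv2.resize(a,(440,600),interpolation=3),cv2.resize(b[:,:90],(450,600),interpolation=3)[:, :360]]))
E
```

```text
[499.24 134.5  209.69] [0.6 0.6] 0.6949415824853499 183.98886556491323
0.48 [346.97 231.23] [244.76 189.8 ]
0.71 [340.97 231.67] [252.35 180.03]
0.95 [332.11 235.59] [262.55 171.05]
114
```

View pics/m4.png

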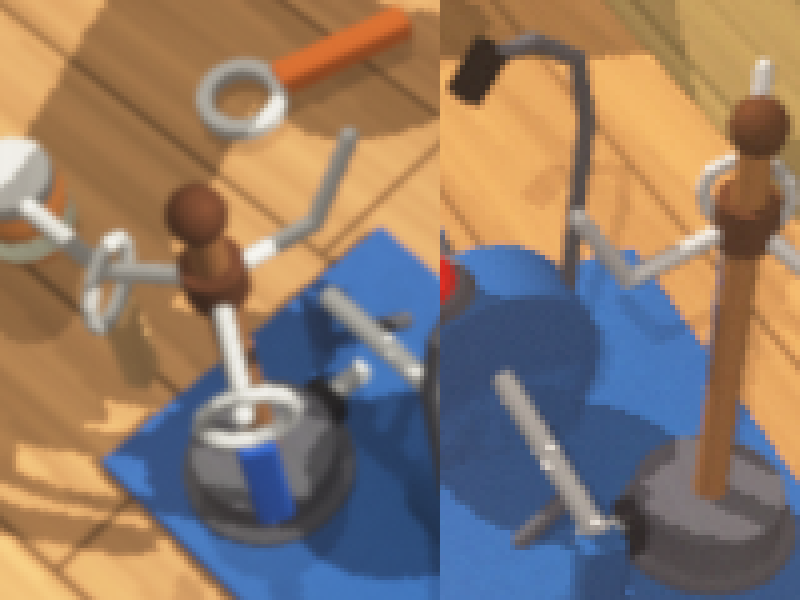

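```bash
python3 - <<'E'
from h import *
from rig import imaging
P,R,s=pose(); c=imaging.camera_params('wrist'); C=-c['R'].T@c['t']; print('cam in tool',R.inv().apply(C-P), s['joints'])
print(s['tau'])
q=lambda x,y:(220+x/3,150+y/3)
for p in [(247,228),(300,315),(305,340)]: print(dep('side0',*q(*p)))
for u,v in [(320,265),(231,240),(208,275)]: pass
to([425,-330,230],down(-0.324))
E
```

```text
cam in tool [  74.99   -0.59 -142.28] [0.04 0.24 1.49 0.   1.41 1.66]
[  0.13 -39.   -26.19  -0.01   0.72   0.03]
[614.3  -12.11  91.2 ]
[ 606.26 -151.78   90.41]
[ 605.03 -168.2    69.34]
t 6.15 P [487.9 135.7 273.7] shift(tool) [-38.8 468.4  42.9] F [-0.6  0.3  0.3] grip 59.7
rot(tool) [-0.   -0.01  0.27]  shift in target axes [ 88.7 461.5  43.7]
```

```bash
cat >> h.py <<'E'
def log():
    import json
    P,R,s=pose(); open('log.txt','a').write(json.dumps([list(s['joints']),list(P),list(R.as_quat())])+'\n')
E
python3 -c "from h import *; log()"
python3 -m creep '[{"grip":75,"linear":[-3.3,36,0],"rot":[0,0,0]},{"grip":75,"linear":[-3.3,38,0],"rot":[0,0,0]},{"grip":75,"linear":[-3.3,38,0],"rot":[0,0,0]},{"grip":75,"linear":[-3.3,38,0],"rot":[0,0,0]},{"grip":75,"linear":[-3.3,38,0],"rot":[0,0,0]},{"grip":75,"linear":[-3.3,38,0],"rot":[0,0,0]}]' 30
python3 -c "from h import *; log()"
python3 -m creep '[{"grip":75,"linear":[-3.3,38,4],"rot":[0,0,0]},{"grip":75,"linear":[-3.3,38,4],"rot":[0,0,0]},{"grip":75,"linear":[-3.3,38,4],"rot":[0,0,0]},{"grip":75,"linear":[-3.3,38,4],"rot":[0,0,0.03]},{"grip":75,"linear":[-3.3,38,4],"rot":[0,0,0.12]},{"grip":75,"linear":[-1,30,8],"rot":[0,0,0.12]},{"grip":75,"linear":[0,10,8],"rot":[0,0,0]},{"grip":75,"linear":[0,0,0],"rot":[0,0,0]},{"grip":75,"linear":[0,0,0],"rot":[0,0,0]}]' 30
python3 - <<'E'
from h import *
log(); to([405,-325,230],down(-0.324)); snap('wrist','w2')
import json
for l in open('log.txt'): print(np.array(json.loads(l)[0]).round(4))
E
```

```text
time_s: 6.65
eef_pos: [455.3, -91.0, 268.2]
ee_rot: [0.0, 1.0, -0.027, 0.0]
force: [0.7, 0.2, 0.2]
grip_width: 0.88
time_s: 7.4
eef_pos: [418.1, -316.0, 231.7]
ee_rot: [-0.001, 0.987, -0.16, -0.0]
force: [0.3, 0.6, 0.3]
grip_width: 0.879
t 7.4 P [ 418.1 -316.   231.7] shift(tool) [-9.6 12.7  1.7] F [0.3 0.6 0.3] grip 75.0
rot(tool) [-0.  0.  0.]  shift in target axes [-9.6 12.7  1.7]
[0.04 0.24 1.49 0.   1.41 1.66]
[-0.45  0.15  1.61  0.    1.38  1.17]
[-0.87  0.31  1.5   0.    1.33  1.02]
```

View pics/w2.png

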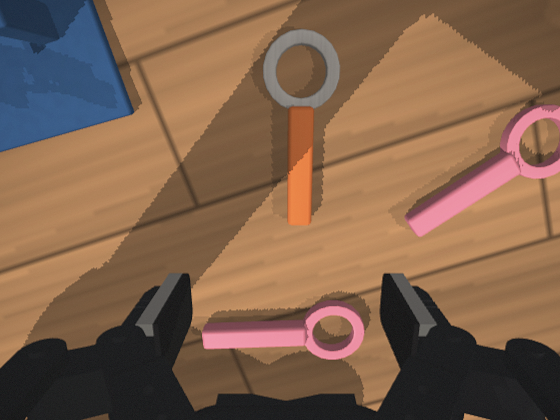

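```bash
python3 - <<'E'
from h import *
e=atz('w2',302,69,10); a=atz('w2',300,222,18); b=atz('w2',301,108,18); print(e,a,b, np.linalg.norm(e-a), np.arctan2(*(e-a)[[1,0]][::1]))
print(dep('w2',300,210),dep('w2',301,130),dep('w2',302,37))
import cv2
im=cv2.imread('pics/w2.png'); cv2.imwrite('pics/w2c.png',cv2.resize(im[20:240,200:400],None,fx=2.7,fy=2.7,interpolation=3))
E
```

```text
[ 507.75 -360.34   10.  ] [ 372.08 -314.56   18.  ] [ 475.94 -348.88   18.  ] 143.40868297269833 -0.3254736345324683
[ 384.4  -318.46   19.54] [ 457.34 -342.88   19.08] [ 532.6  -368.14   13.37]
```

View pics/w2c.png

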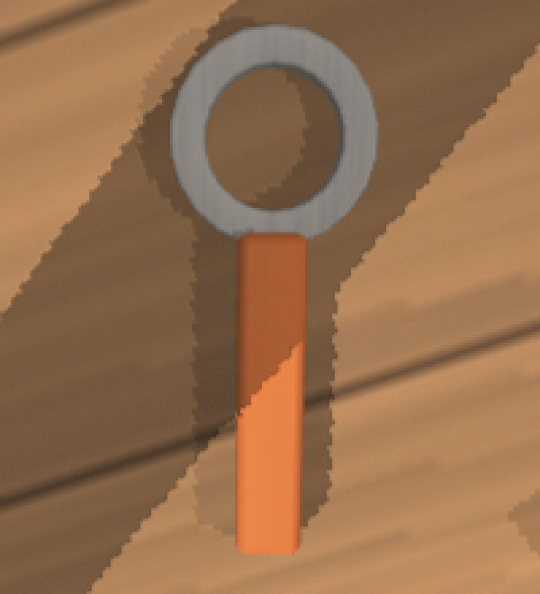

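```bash
cat >> h.py <<'E'
def tilt(yaw,b): return down(yaw)*Ro.from_rotvec([0,-b,0])
E
python3 -m creep '[{"grip":75,"linear":[0,0,10],"rot":[0,-0.105,0]},{"grip":75,"linear":[0,0,10],"rot":[0,-0.105,0]},{"grip":75,"linear":[0,0,10],"rot":[0,-0.105,0]},{"grip":75,"linear":[0,0,10],"rot":[0,-0.105,0]},{"grip":75,"linear":[0,0,10],"rot":[0,-0.104,0]},{"grip":75,"linear":[0,0,0],"rot":[0,0,0]},{"grip":75,"linear":[0,0,0],"rot":[0,0,0]}]' 30
python3 - <<'E'
from h import *
log(); to([409,-327,7],tilt(-0.3255,.5236)); print(pose()[2]['joints'])
E
```

```text
time_s: 8.03
eef_pos: [409.4, -312.4, 183.4]
ee_rot: [-0.042, 0.954, -0.154, -0.255]
force: [-0.1, -0.2, 1.1]
grip_width: 0.878
t 8.03 P [ 409.4 -312.4  183.4] shift(tool) [ 91.6  14.2 150.7] F [-0.1 -0.2  1.1] grip 74.9
rot(tool) [ 0.   -0.    0.01]  shift in target axes [ 91.9  14.  150.6]
[-0.77  0.63  1.24 -0.22  1.75  1.13]
```

```bash
python3 -m creep '[{"grip":75,"linear":[18,3,30],"rot":[0,0,0.01]},{"grip":75,"linear":[18,3,30],"rot":[0,0,0]},{"grip":75,"linear":[18,3,30],"rot":[0,0,0]},{"grip":75,"linear":[15,3,25],"rot":[0,0,0]},{"grip":75,"linear":[9,1,15],"rot":[0,0,0]},{"grip":75,"linear":[5,0.5,8],"rot":[0,0,0]},{"grip":75,"linear":[0,0,0],"rot":[0,0,0]},{"grip":75,"linear":[0,0,0],"rot":[0,0,0]}]' 60
python3 - <<'E'
from h import *
log(); to([409,-327,7],tilt(-0.3255,.5236)); print(pose()[2]['joints']); snap('wrist','w3')
E
```

```text
time_s: 8.7
eef_pos: [407.2, -328.0, 24.4]
ee_rot: [-0.04, 0.953, -0.16, -0.254]
force: [-0.0, -0.0, 0.3]
grip_width: 0.876
t 8.7 P [ 407.2 -328.    24.4] shift(tool) [ 9.8 -1.7 14.4] F [-0.  -0.   0.3] grip 74.8
rot(tool) [ 0.   -0.   -0.01]  shift in target axes [ 9.9 -1.6 14.4]
[-0.79  0.83  1.33 -0.23  1.46  1.19]
```

View pics/w3.png

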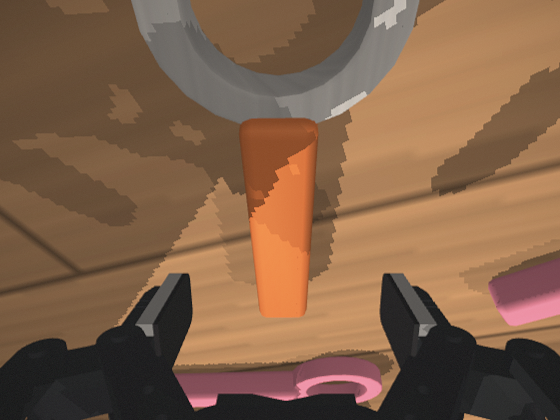

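```bash
python3 - <<'E'
from h import *
for p in [(333,306),(360,330),(333,358),(205,325)]: print(atz('w2',*p,8))
print(atz('w3',283,316,15))
P,R,s=pose(); print(R.as_matrix())
E
```

```text
[ 264.76 -318.5     8.  ]
[ 225.96 -338.64    8.  ]
[ 199.76 -299.43    8.  ]
[ 286.84 -176.08    8.  ]
[ 364.78 -311.19   15.  ]
[[ 0.82 -0.33 -0.47]
 [-0.29 -0.95  0.16]
 [-0.5   0.01 -0.87]]
```

```bash
python3 -m creep '[{"grip":75,"linear":[5,-0.5,7],"rot":[0,0,0]},{"grip":75,"linear":[4.5,-0.5,6.5],"rot":[0,0,0]},{"grip":75,"linear":[0,0,0],"rot":[0,0,0]},{"grip":40,"linear":[0,0,0],"rot":[0,0,0]},{"grip":10,"linear":[0,0,0],"rot":[0,0,0]},{"grip":10,"linear":[0,0,0],"rot":[0,0,0]},{"grip":10,"linear":[0,0,0],"rot":[0,0,0]},{"grip":10,"linear":[0,0,0],"rot":[0,0,0]},{"grip":10,"linear":[0,0,0],"rot":[0,0,0]},{"grip":10,"linear":[0,0,0],"rot":[0,0,0]},{"grip":10,"linear":[0,0,0],"rot":[0,0,0]}]' 80
python3 - <<'E'
from h import *
P,R,s=pose(); to([409,-327,7],tilt(-0.3255,.5236)); print('eye in tool',R.inv().apply(np.array([507.5,-360.2,7])-P))
E
```

```text
time_s: 9.67
eef_pos: [408.5, -327.5, 6.8]
ee_rot: [-0.04, 0.953, -0.16, -0.256]
force: [1.4, 0.2, 5.6]
grip_width: 0.261
t 9.67 P [ 408.5 -327.5    6.8] shift(tool) [ 0.2 -0.7 -0.4] F [1.4 0.2 5.6] grip 22.3
rot(tool) [ 0.   -0.   -0.01]  shift in target axes [ 0.2 -0.7 -0.4]
eye in tool [ 90.2   -1.37 -52.32]
```

```bash
python3 -m creep '[{"grip":10,"linear":[-7,0,-12],"rot":[0,0,0]},{"grip":10,"linear":[-15,0,-26],"rot":[0,0,0]},{"grip":10,"linear":[-15,0,-26],"rot":[0,0,0]},{"grip":10,"linear":[-15,0,-26],"rot":[0,0,0]},{"grip":10,"linear":[-15,0,-26],"rot":[0,0,0]},{"grip":10,"linear":[-15,0,-26],"rot":[0,0,0]},{"grip":10,"linear":[-15,0,-26],"rot":[0,0,0]},{"grip":10,"linear":[-15,0,-26],"rot":[0,0,0]},{"grip":10,"linear":[-9,0,-15],"rot":[0,0,0]},{"grip":10,"linear":[0,0,0],"rot":[0,0,0]}]' 80
python3 - <<'E'
from h import *
log(); P,R,s=pose(); print(P,s['joints'],s['force'],s['grip_width']*85); snap('wrist','w4')
E
```

```text
time_s: 10.5
eef_pos: [408.8, -326.6, 251.6]
ee_rot: [-0.039, 0.953, -0.161, -0.253]
force: [-0.1, -0.5, -2.9]
grip_width: 0.256
[ 408.85 -326.59  251.58] [-0.79  0.59  1.12 -0.24  1.9   1.09] [-0.05 -0.46 -2.89] 21.79091656235672
```

View pics/w4.png

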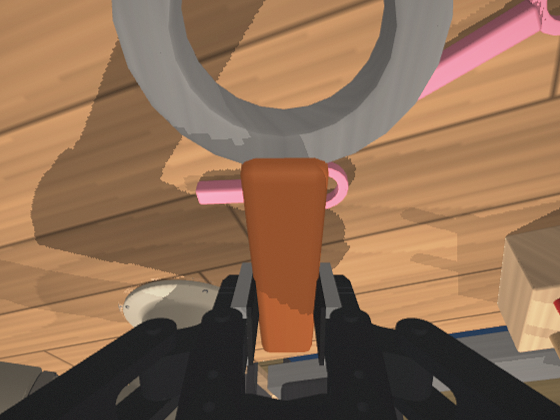

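```bash
cat >> h.py <<'E'
def eyefit(n,P,R,show=True):
    D=np.load(f'pics/{n}.npy'); K,Rc,t=cam(n); v,u=np.mgrid[0:420,0:560]; z=D
    X=np.stack([(u-K[0,2])/K[0,0]*z,(v-K[1,2])/K[1,1]*z,z],-1).reshape(-1,3); m=(z.ravel()>60)&(z.ravel()<230)
    W=(X[m]-t)@Rc; T=R.inv().apply(W-P); k=(np.abs(T[:,1])<45)&(T[:,0]>20)&(T[:,2]<5)&(T[:,2]>-110)
    return T[k]
E
python3 - <<'E'
from h import *
P,R,s=pose(); T=eyefit('w4',P,R); b=.5236
# rotate into spanner frame: sx = x'cosb... sx in tool = (cosb,0,sin?) 
sx=np.array([np.cos(b),0,-np.sin(b)]); sz=np.array([-np.sin(b),0,-np.cos(b)]); 
A=np.c_[T@sx,T[:,1],T@sz]
# handle: |y|<11 and A0 small
h=A[(np.abs(A[:,1])<9)&(A[:,0]<60)]; r=A[A[:,0]>85]
print(len(h),len(r)); 
for q in (h,r):
    c=np.linalg.lstsq(np.c_[q[:,:2],np.ones(len(q))],q[:,2],rcond=None)[0]; print('plane',c,np.median(q,0),q.min(0),q.max(0))
top=r[np.abs(r[:,2]-np.median(r[:,2]))<4]
from scipy.optimize import least_squares
# inner hole: points closest to center along angles
f=lambda p:0
c=np.array([130,0.]);
for _ in range(10):
    d=top[:,:2]-c; a=np.arctan2(d[:,1],d[:,0]); rr=np.hypot(*d.T); pts=[]
    for k in np.arange(-np.pi,np.pi,.15):
        m=(a>=k)&(a<k+.15)
        if m.sum()>3: i=np.where(m)[0][np.argmin(rr[m])]; pts.append(top[i,:2])
    pts=np.array(pts); s=least_squares(lambda p:np.hypot(*(pts-p[:2]).T)-23,[*c],loss='soft_l1'); c=s.x
print('eye center sx,y',c,len(pts)); print('tool', sx*c[0]+np.array([0,c[1],0])+sz*(np.median(top[:,2])-7))
E
```

```text
3392 17221
plane [-0.   -0.02 15.36] [47.85 -0.11 15.36] [31.63 -9.   13.82] [60.   9.  16.9]
plane [ 0.09 -0.   -0.62] [ 98.4  -15.7    9.05] [ 85.   -35.79  -5.32] [111.71  33.7   11.89]
eye center sx,y [104.43  -1.23] 18
tool [ 89.33  -1.23 -54.14]
```

```bash
python3 - <<'E'
from h import *
a=lambda x,y:('c3',150+x/4,150+y/4); b=lambda x,y:('s3',290+(x-440)/5,150+y/5)
for n,p,q in [('seat',(317,222),(630,282)),('tip',(348,132),(577,215)),('ball',(197,214),(760,125)),('collar',(213,275),(750,210)),]:
    print(n,tri(a(*p),b(*q)))
P,R,s=pose(); e=np.array([89.9,-1.3,-53.1])
S=tri(a(317,222),b(630,282))[0]; T=tri(a(348,132),b(577,215))[0]
for al in (30,):
    Rt=down(-0.05)*Ro.from_rotvec([0,np.radians(60-al),0])
    d=(T-S)/np.linalg.norm(T-S); eye=T+d*50
    p=eye-Rt.apply(e); print('eye',eye,'tcp',p); to(p,Rt); print((down(-.325)).as_quat())
E
```

```text
seat (array([ 639.16, -112.12,  247.  ]), array([2.8, 2.8]))
tip (array([ 602.94, -109.81,  308.1 ]), array([0.7, 0.7]))
ball (array([ 714.63, -117.09,  344.25]), array([1.6, 1.6]))
collar (array([ 716.47, -115.97,  279.59]), array([1.7, 1.7]))
eye [ 577.46 -108.19  351.09] tcp [ 526.16 -106.92  260.15]
t 10.55 P [ 408.5 -326.2  248.8] shift(tool) [  28.1 -245.6  -30.9] F [ 0.3  0.3 -4.6] grip 21.9
rot(tool) [ 0.01  1.04 -0.29]  shift in target axes [  97.9 -224.9   43.4]
[ 0.99 -0.16  0.    0.  ]
```

```bash
python3 -m creep '[{"grip":10,"linear":[0,-15,-5],"rot":[0,0.115,-0.03]},{"grip":10,"linear":[0,-20,-5],"rot":[0,0.115,-0.03]},{"grip":10,"linear":[0,-20,0],"rot":[0,0.115,-0.03]},{"grip":10,"linear":[0,-20,0],"rot":[0,0.115,-0.03]},{"grip":10,"linear":[0,-20,0],"rot":[0,0.115,-0.03]},{"grip":10,"linear":[0,-20,0],"rot":[0,0.115,-0.03]},{"grip":10,"linear":[0,-20,0],"rot":[0,0.115,-0.03]},{"grip":10,"linear":[0,-20,0],"rot":[0,0.115,-0.03]},{"grip":10,"linear":[0,-10,0],"rot":[0,0.115,-0.03]},{"grip":10,"linear":[0,0,0],"rot":[0,0,0]},{"grip":10,"linear":[0,0,0],"rot":[0,0,0]}]' 80
cat >> h.py <<'E'
EYE=np.array([89.9,-1.3,-53.1]); SEAT=np.array([641,-111.5,250.]); TIP=np.array([603.5,-109.5,306.])
def eyeto(eye,al,yaw=-.055):
    Rt=down(yaw)*Ro.from_rotvec([0,np.radians(60-al),0]); P,R,s=pose()
    print('eye now',(P+R.apply(EYE)).round(1),'-> ',np.round(eye,1),'joints',s['joints'].round(2)); to(np.asarray(eye)-Rt.apply(EYE),Rt)
E
python3 - <<'E'
from h import *
log(); d=(TIP-SEAT)/np.linalg.norm(TIP-SEAT); eyeto(TIP+d*50,30)
E
```

```text
time_s: 11.47
eef_pos: [447.3, -166.2, 258.0]
ee_rot: [0.01, 0.967, -0.036, 0.253]
force: [0.0, -1.1, -2.4]
grip_width: 0.253
eye now [ 499.7 -168.6  348.3] ->  [ 575.7 -108.   347.5] joints [-0.78 -0.06  1.94  0.42  0.9   0.66]
t 11.47 P [ 447.3 -166.2  258. ] shift(tool) [ 62.5 -65.3  36.6] F [ 0.  -1.1 -2.4] grip 21.6
rot(tool) [ 0.01  0.01 -0.02]  shift in target axes [ 63.1 -63.8  38. ]
```

```bash
python3 -m creep '[{"grip":10,"linear":[15,-16,9],"rot":[0.01,0.01,-0.02]},{"grip":10,"linear":[20,-20,12],"rot":[0,0,0]},{"grip":10,"linear":[18,-18,11],"rot":[0,0,0]},{"grip":10,"linear":[9.5,-11,5],"rot":[0,0,0]},{"grip":10,"linear":[0,0,0],"rot":[0,0,0]},{"grip":10,"linear":[0,0,0],"rot":[0,0,0]},{"grip":10,"linear":[0,0,0],"rot":[0,0,0]}]' 80
python3 - <<'E'
from h import *
log(); d=(TIP-SEAT)/np.linalg.norm(TIP-SEAT); eyeto(TIP+d*50,30); snap('wrist','w5'); snap('scene','c5'); snap('side','s5')
a=cv2.imread("pics/c5.png")[140:260,170:290]; b=cv2.imread("pics/s5.png")[130:250,250:370]
cv2.imwrite("pics/m5.png",cv2.hconcat([cv2.resize(a,(400,400),interpolation=3),cv2.resize(b,(400,400),interpolation=3)]))
E
```

```text
time_s: 12.05
eef_pos: [524.8, -106.7, 257.9]
ee_rot: [0.009, 0.966, -0.024, 0.259]
force: [-0.6, -1.1, -4.0]
grip_width: 0.257
eye now [ 576.2 -107.6  348.8] ->  [ 575.7 -108.   347.5] joints [-0.53  0.06  1.82  0.32  0.81  0.92]
t 12.05 P [ 524.8 -106.7  257.9] shift(tool) [-1.  -0.2  0.9] F [-0.6 -1.1 -4. ] grip 21.9
rot(tool) [0.   0.   0.01]  shift in target axes [-1.  -0.2  0.9]
```

View pics/w5.png

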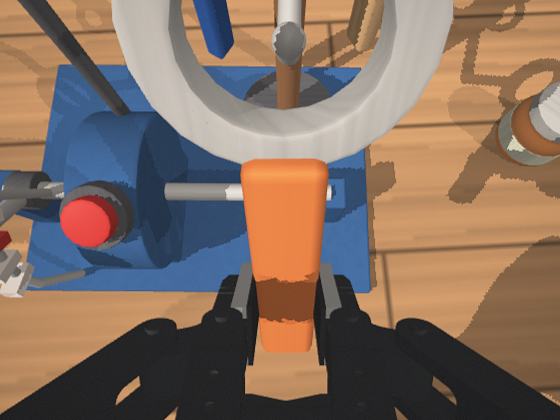

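View pics/m5.png

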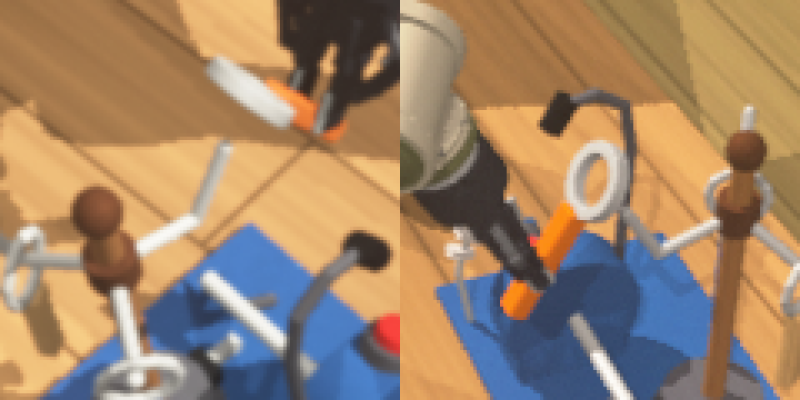

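```bash
python3 - <<'E'
from h import *
P,R,s=pose(); print('tip',dep('w5',289,42),'bar',dep('w5',289,10)); T=eyefit('w5',P,R); b=.5236
sx=np.array([np.cos(b),0,-np.sin(b)]); sz=np.array([-np.sin(b),0,-np.cos(b)]); A=np.c_[T@sx,T[:,1],T@sz]
h=A[(np.abs(A[:,1])<9)&(A[:,0]<60)];print(np.linalg.lstsq(np.c_[h[:,:2],np.ones(len(h))],h[:,2],rcond=None)[0],np.median(h,0))
d=(TIP-SEAT)/np.linalg.norm(TIP-SEAT)
for k in (20,-10,-35): eyeto(TIP+d*k,30)
E
```

```text
tip [ 600.32 -110.96  310.95] bar [ 655.57 -114.62  261.79]
[-0.   -0.02 11.92] [47.09 -0.08 11.78]
eye now [ 575.8 -107.9  349.5] ->  [ 592.4 -108.9  322.6] joints [-0.53  0.06  1.83  0.32  0.81  0.92]
t 12.2 P [ 524.6 -107.   258.5] shift(tool) [ 0.8 -0.6 31.5] F [-0.4  0.7 -3.2] grip 21.8
rot(tool) [ 0. -0.  0.]  shift in target axes [ 0.8 -0.5 31.5]
eye now [ 575.8 -107.9  349.5] ->  [ 609.1 -109.8  297.7] joints [-0.53  0.06  1.83  0.32  0.81  0.92]
t 12.2 P [ 524.6 -107.   258.5] shift(tool) [ 2.7 -0.7 61.4] F [-0.4  0.7 -3.2] grip 21.8
rot(tool) [ 0. -0.  0.]  shift in target axes [ 2.8 -0.5 61.4]
eye now [ 575.8 -107.9  349.5] ->  [ 623.  -110.5  276.9] joints [-0.53  0.06  1.83  0.32  0.81  0.92]
t 12.2 P [ 524.6 -107.   258.5] shift(tool) [ 4.4 -0.8 86.3] F [-0.4  0.7 -3.2] grip 21.8
rot(tool) [ 0. -0.  0.]  shift in target axes [ 4.5 -0.6 86.3]
```

```bash
python3 -m creep '[{"grip":10,"linear":[0.5,0,10],"rot":[0,0,0]},{"grip":10,"linear":[0.5,0,15],"rot":[0,0,0]},{"grip":10,"linear":[0.7,0,15],"rot":[0,0,0]},{"grip":10,"linear":[0.7,0,15],"rot":[0,0,0]},{"grip":10,"linear":[0.7,0,15],"rot":[0,0,0]},{"grip":10,"linear":[0.7,0,12],"rot":[0,0,0]},{"grip":10,"linear":[0.5,0,4],"rot":[0,0,0]},{"grip":10,"linear":[0,0,0],"rot":[0,0,0]},{"grip":10,"linear":[0,0,0],"rot":[0,0,0]}]' 80
python3 - <<'E'
from h import *
eyeto(SEAT+[0,0,3],30);eyeto(SEAT+[0,0,3],0); snap('wrist','w6'); snap('scene','c6'); snap('side','s6')
a=cv2.imread("pics/c6.png")[140:260,170:290]; b=cv2.imread("pics/s6.png")[130:250,250:370]
cv2.imwrite("pics/m6.png",cv2.hconcat([cv2.resize(a,(400,400),interpolation=3),cv2.resize(b,(400,400),interpolation=3)]))
E
```

```text
time_s: 12.95
eef_pos: [571.7, -109.2, 186.6]
ee_rot: [0.009, 0.965, -0.024, 0.26]
force: [0.3, -0.0, -3.4]
grip_width: 0.26
eye now [ 622.8 -110.1  277.6] ->  [ 641.  -111.5  253. ] joints [-0.48  0.25  1.81  0.36  0.63  0.9 ]
t 12.95 P [ 571.7 -109.2  186.6] shift(tool) [ 3.3 -0.3 30.2] F [ 0.3 -0.  -3.4] grip 22.2
rot(tool) [ 0.   -0.    0.01]  shift in target axes [ 3.4 -0.2 30.2]
eye now [ 622.8 -110.1  277.6] ->  [ 641.  -111.5  253. ] joints [-0.48  0.25  1.81  0.36  0.63  0.9 ]
t 12.95 P [ 571.7 -109.2  186.6] shift(tool) [41.8 -0.2 68.1] F [ 0.3 -0.  -3.4] grip 22.2
rot(tool) [0.   0.52 0.01]  shift in target axes [ 2.3 -0.2 79.9]
```

View pics/w6.png

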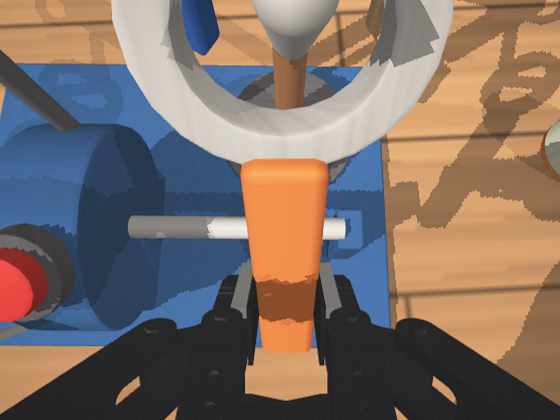

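View pics/m6.png

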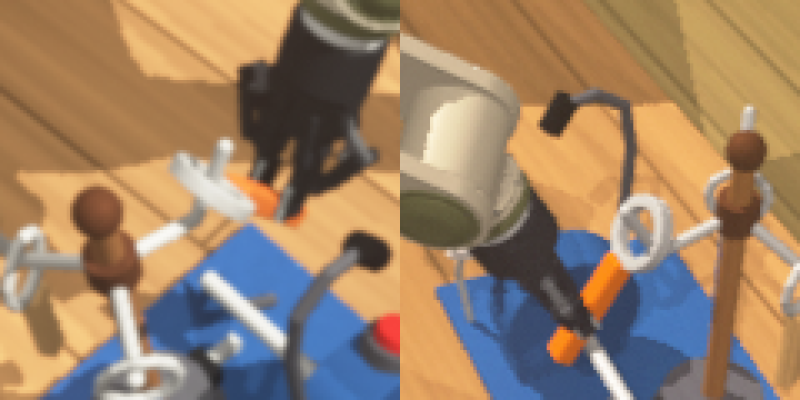

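```bash
python3 -m creep '[{"grip":10,"linear":[1.9,0,9],"rot":[0,0,0.005]},{"grip":10,"linear":[1.9,0,9],"rot":[0,0,0]},{"grip":10,"linear":[2,0,8],"rot":[0,0,0]},{"grip":10,"linear":[4.6,0,7.8],"rot":[0,0.087,0]},{"grip":10,"linear":[4.6,0,7.8],"rot":[0,0.087,0]},{"grip":10,"linear":[0,0,0],"rot":[0,0,0]},{"grip":10,"linear":[0,0,0],"rot":[0,0,0]}]' 80
python3 - <<'E'
from h import *
eyeto(SEAT+[0,0,8],20);eyeto(SEAT+[0,0,8],0)
E
```

```text
time_s: 13.68
eef_pos: [604.2, -109.9, 158.6]
ee_rot: [0.008, 0.943, -0.025, 0.332]
force: [-0.4, 0.3, -3.5]
grip_width: 0.259
eye now [ 641.  -110.6  256.3] ->  [ 641.  -111.5  258. ] joints [-0.48  0.32  1.86  0.7   0.42  0.57]
t 13.68 P [ 604.2 -109.9  158.6] shift(tool) [2.2 0.9 0.6] F [-0.4  0.3 -3.5] grip 22.2
rot(tool) [-0.    0.02  0.  ]  shift in target axes [2.2 0.9 0.6]
eye now [ 641.  -110.6  256.3] ->  [ 641.  -111.5  258. ] joints [-0.48  0.32  1.86  0.7   0.42  0.57]
t 13.68 P [ 604.2 -109.9  158.6] shift(tool) [26.4  1.  27.6] F [-0.4  0.3 -3.5] grip 22.2
rot(tool) [-0.    0.37  0.  ]  shift in target axes [14.6  0.9 35.3]
```

```bash
python3 -m creep '[{"grip":10,"linear":[4.3,0.3,5.5],"rot":[0,0.06,0]},{"grip":10,"linear":[3.8,0.3,5.4],"rot":[0,0.06,0]},{"grip":10,"linear":[3.5,0.3,5.4],"rot":[0,0.06,0]},{"grip":10,"linear":[3.2,0,5.4],"rot":[0,0.06,0]},{"grip":10,"linear":[0,0,0],"rot":[0,0,0]},{"grip":10,"linear":[0,0,0],"rot":[0,0,0]}]' 80
python3 - <<'E'
from h import *
eyeto(SEAT+[0,0,8],7);eyeto(SEAT+[0,0,8],0)
E
```

```text
time_s: 14.18
eef_pos: [624.6, -109.2, 155.6]
ee_rot: [0.006, 0.909, -0.022, 0.416]
force: [-0.0, 0.5, -4.0]
grip_width: 0.257
eye now [ 643.2 -109.4  258.4] ->  [ 641.  -111.5  258. ] joints [-0.5   0.36  1.93  1.43  0.34 -0.15]
t 14.18 P [ 624.6 -109.2  155.6] shift(tool) [2.1 2.8 4.5] F [-0.   0.5 -4. ] grip 21.9
rot(tool) [-0.01  0.07  0.  ]  shift in target axes [1.8 2.7 4.6]
eye now [ 643.2 -109.4  258.4] ->  [ 641.  -111.5  258. ] joints [-0.5   0.36  1.93  1.43  0.34 -0.15]
t 14.18 P [ 624.6 -109.2  155.6] shift(tool) [ 9.9  2.9 14.5] F [-0.   0.5 -4. ] grip 21.9
rot(tool) [-0.01  0.19  0.  ]  shift in target axes [ 7.   2.7 16.2]
```

```bash
python3 -m creep '[{"grip":10,"linear":[3,0.8,4.5],"rot":[0,0.05,0]},{"grip":10,"linear":[2.5,0.8,4],"rot":[0,0.05,0]},{"grip":10,"linear":[2.2,0.7,3.5],"rot":[0,0.05,0]},{"grip":10,"linear":[2,0.5,2.5],"rot":[0,0.04,0]},{"grip":10,"linear":[0,0,0],"rot":[0,0,0]},{"grip":10,"linear":[0,0,0],"rot":[0,0,0]},{"grip":10,"linear":[0,0,0],"rot":[0,0,0]}]' 80
python3 - <<'E'
from h import *
eyeto(SEAT+[0,0,8],0);eyeto(SEAT+[0,0,-17],0); snap('wrist','w7'); snap('scene','c7'); snap('side','s7')
a=cv2.imread("pics/c7.png")[140:260,170:290]; b=cv2.imread("pics/s7.png")[130:250,250:370]
cv2.imwrite("pics/m7.png",cv2.hconcat([cv2.resize(a,(400,400),interpolation=3),cv2.resize(b,(400,400),interpolation=3)]))
E
```

```text
time_s: 14.77
eef_pos: [640.8, -111.9, 155.0]
ee_rot: [0.007, 0.868, -0.02, 0.496]
force: [-0.4, -0.0, -3.2]
grip_width: 0.258
eye now [ 640.8 -111.4  259.4] ->  [ 641.  -111.5  258. ] joints [-0.51  0.41  1.98  2.07  0.47 -0.8 ]
t 14.77 P [ 640.8 -111.9  155. ] shift(tool) [-0.6  0.9  1.8] F [-0.4 -0.  -3.2] grip 22.0
rot(tool) [-0.01  0.01  0.  ]  shift in target axes [-0.6  0.9  1.8]
eye now [ 640.8 -111.4  259.4] ->  [ 641.  -111.5  233. ] joints [-0.51  0.41  1.98  2.07  0.47 -0.8 ]
t 14.77 P [ 640.8 -111.9  155. ] shift(tool) [-22.1   1.1  14.5] F [-0.4 -0.  -3.2] grip 22.0
rot(tool) [-0.01  0.01  0.  ]  shift in target axes [-22.3   0.9  14.3]
```

View pics/m7.png

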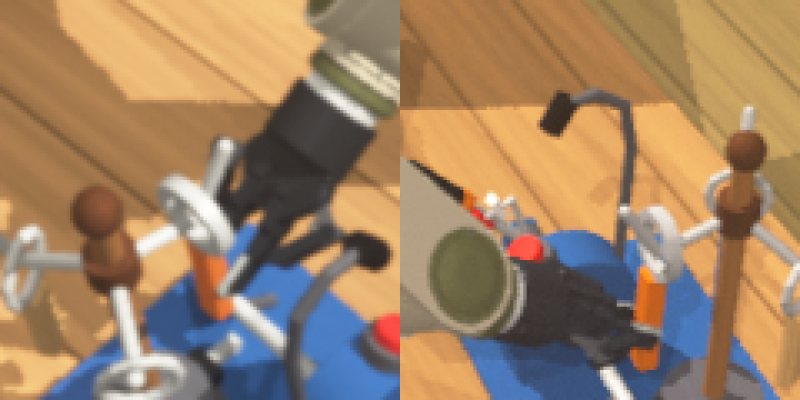

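View pics/w7.png

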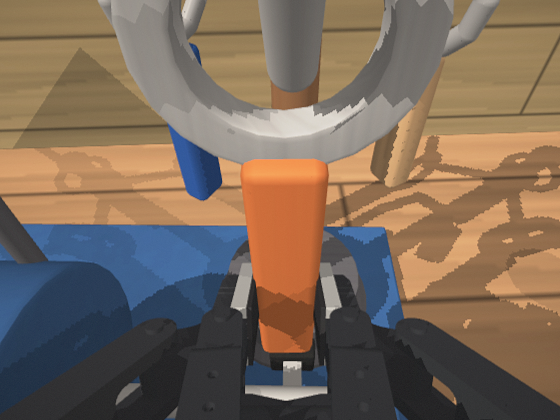

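```bash
python3 -m creep '[{"grip":10,"linear":[-5,0.3,3.2],"rot":[0,0,0]},{"grip":10,"linear":[-5,0.3,3.2],"rot":[0,0,0]},{"grip":10,"linear":[-4,0.3,2.6],"rot":[0,0,0]},{"grip":10,"linear":[-3,0,2],"rot":[0,0,0]},{"grip":10,"linear":[0,0,0],"rot":[0,0,0]},{"grip":10,"linear":[0,0,0],"rot":[0,0,0]}]' 80
python3 - <<'E'
from h import *
eyeto(SEAT+[0,0,-17],0)
E
python3 -m creep '[{"grip":10,"linear":[-1.5,0,1],"rot":[0,0,0]},{"grip":10,"linear":[-1.5,0,1],"rot":[0,0,0]},{"grip":10,"linear":[0,0,0],"rot":[0,0,0]}]' 80
python3 - <<'E'
from h import *
eyeto(SEAT+[0,0,-17],0)
E
```

```text
time_s: 15.42
eef_pos: [642.1, -113.0, 135.4]
ee_rot: [0.008, 0.867, -0.02, 0.497]
force: [4.5, 0.5, 2.3]
grip_width: 0.26
eye now [ 641.8 -112.4  239.9] ->  [ 641.  -111.5  233. ] joints [-0.51  0.46  1.99  2.16  0.5  -0.9 ]
t 15.42 P [ 642.1 -113.   135.4] shift(tool) [-6.  -0.1  3.3] F [4.5 0.5 2.3] grip 22.2
rot(tool) [-0.01  0.01  0.  ]  shift in target axes [-6.  -0.2  3.3]
time_s: 15.67
eef_pos: [643.9, -113.3, 134.9]
ee_rot: [0.008, 0.866, -0.02, 0.5]
force: [3.7, 1.0, 14.0]
grip_width: 0.257
eye now [ 642.8 -112.6  239.3] ->  [ 641.  -111.5  233. ] joints [-0.51  0.46  1.99  2.18  0.5  -0.92]
t 15.67 P [ 643.9 -113.3  134.9] shift(tool) [-6.5 -0.3  1.4] F [ 3.7  1.  14. ] grip 21.9
rot(tool) [-0.01 -0.    0.  ]  shift in target axes [-6.5 -0.3  1.5]
```

```bash
python3 -m creep '[{"grip":10,"linear":[2.3,0,0.9],"rot":[0,0,0]},{"grip":10,"linear":[0,0,0],"rot":[0,0,0]}]' 80
python3 - <<'E'
from h import *
eyeto(SEAT+[0,0,-17],0); snap('wrist','w8'); snap('side','s8'); snap('scene','c8')
a=cv2.imread("pics/c8.png")[140:260,170:290]; b=cv2.imread("pics/s8.png")[130:250,250:370]
cv2.imwrite("pics/m8.png",cv2.hconcat([cv2.resize(a,(400,400),interpolation=3),cv2.resize(b,(400,400),interpolation=3)]))
E
```

```text
time_s: 15.83
eef_pos: [645.0, -113.2, 135.1]
ee_rot: [0.008, 0.866, -0.02, 0.499]
force: [1.0, 0.4, 9.3]
grip_width: 0.261
eye now [ 644.2 -112.6  239.5] ->  [ 641.  -111.5  233. ] joints [-0.51  0.46  1.98  2.17  0.5  -0.91]
t 15.83 P [ 645.  -113.2  135.1] shift(tool) [-7.1 -0.2  0.7] F [1.  0.4 9.3] grip 22.3
rot(tool) [-0.01  0.    0.  ]  shift in target axes [-7.1 -0.2  0.6]
```

View pics/m8.png

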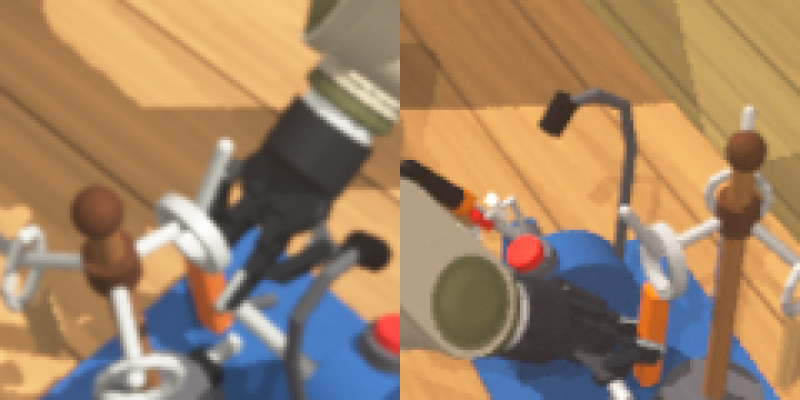

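```bash
python3 -m creep '[{"grip":10,"linear":[0.8,0,-0.5],"rot":[0,0,0]},{"grip":10,"linear":[0,0,0],"rot":[0,0,0]},{"grip":30,"linear":[0,0,0],"rot":[0,0,0]},{"grip":50,"linear":[0,0,0],"rot":[0,0,0]},{"grip":50,"linear":[0,0,0],"rot":[0,0,0]},{"grip":50,"linear":[0,0,0],"rot":[0,0,0]},{"grip":50,"linear":[0,0,0],"rot":[0,0,0]},{"grip":50,"linear":[0,0,0],"rot":[0,0,0]}]' 30
python3 - <<'E'
from h import *
eyeto(SEAT+[0,0,-17],0); snap('wrist','w9')
E
```

```text
time_s: 16.65
eef_pos: [643.2, -113.0, 132.8]
ee_rot: [0.008, 0.868, -0.021, 0.496]
force: [-0.7, 2.0, -0.4]
grip_width: 0.589
eye now [ 643.2 -112.5  237.2] ->  [ 641.  -111.5  233. ] joints [-0.51  0.47  1.98  2.17  0.49 -0.9 ]
t 16.65 P [ 643.2 -113.   132.8] shift(tool) [-4.3 -0.1  1. ] F [-0.7  2.  -0.4] grip 50.3
rot(tool) [-0.01  0.01 -0.  ]  shift in target axes [-4.3 -0.1  1. ]
```

View pics/w9.png

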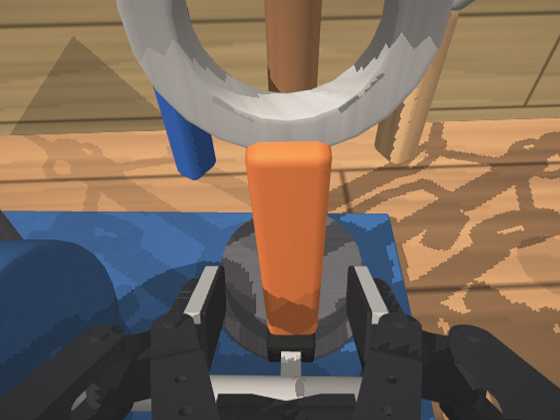

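```bash
python3 -m creep '[{"grip":50,"linear":[0,0,-8],"rot":[0,0,0]},{"grip":50,"linear":[0,0,-15],"rot":[0,0,0]},{"grip":50,"linear":[0,0,-20],"rot":[0,0,0]},{"grip":50,"linear":[0,0,-25],"rot":[0,0,0]},{"grip":50,"linear":[0,0,-30],"rot":[0,0,0]},{"grip":50,"linear":[0,0,-30],"rot":[0,0,0]},{"grip":50,"linear":[0,0,-30],"rot":[0,0,0]},{"grip":50,"linear":[0,0,0],"rot":[0,0,0]}]' 30
python3 - <<'E'
from h import *
eyeto(SEAT,30); snap('wrist','w10'); snap('side','s10'); snap('scene','c10')
a=cv2.imread("pics/c10.png")[140:290,170:370]; b=cv2.imread("pics/s10.png")[130:280,230:400]
cv2.imwrite("pics/m10.png",cv2.hconcat([cv2.resize(a,(420,315),interpolation=3),cv2.resize(b,(357,315),interpolation=3)]))
E
```

```text
time_s: 17.37
eef_pos: [504.8, -107.2, 215.5]
ee_rot: [0.009, 0.868, -0.021, 0.497]
force: [-0.2, 0.1, 0.0]
grip_width: 0.585
eye now [ 504.5 -106.3  319.9] ->  [ 641.  -111.5  250. ] joints [-0.73  0.02  2.29  1.7   0.58 -0.54]
t 17.37 P [ 504.8 -107.2  215.5] shift(tool) [ -5.7  -0.7 101.8] F [-0.2  0.1  0. ] grip 50.0
rot(tool) [-0.01 -0.52  0.  ]  shift in target axes [45.4 -1.8 91.3]
```

View pics/m10.png

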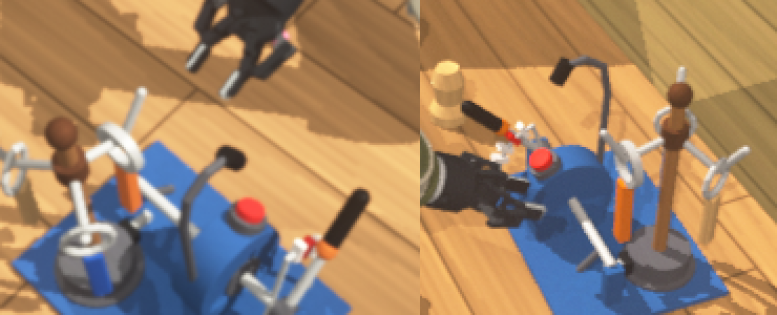

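View pics/w10.png

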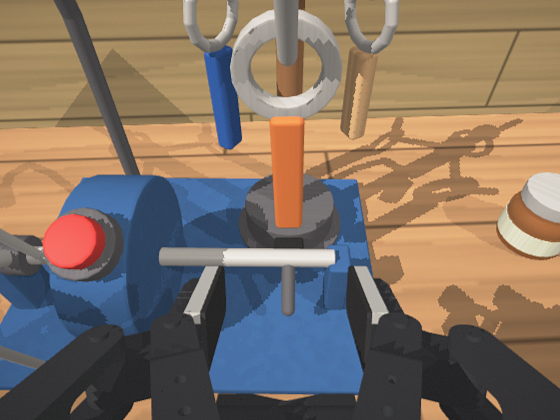

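```bash
python3 - <<'E'
from h import *
print([dep('w10',u,v) for u,v in [(74,241),(60,241),(88,241),(74,228),(74,255)]])
im=cv2.imread('pics/w10.png'); m=(im[:,:,2]>170)&(im[:,:,1]<80)&(im[:,:,0]<80); m[:,140:]=0; m[:200]=0; m[290:]=0
ys,xs=np.where(m); print(xs.mean(),ys.mean(),xs.min(),xs.max(),ys.min(),ys.max())
pts=np.array([dep('w10',x,y) for x,y in zip(xs,ys)]); pts=pts[np.isfinite(pts).all(1)]
c=np.median(pts,0); U,S,V=np.linalg.svd(pts-c,full_matrices=False); print('c',c,'n',V[2]*np.sign(V[2][2]))
to([538,34,231],down(-.055)*Ro.from_rotvec([0,.5236,0]))
E
```

```text
[array([575.72,  25.84, 162.47]), array([576.42,  35.04, 162.15]), array([576.03,  17.46, 161.57]), array([583.58,  26.94, 166.12]), array([567.88,  25.06, 158.08])]
83.203007518797 241.51127819548873 42 96 214 267
c [576.2   18.36 162.07] n [0.01 0.81 0.58]
t 17.52 P [ 507.4 -107.9  213.5] shift(tool) [  26.5 -143.3   12.5] F [-0.3 -0.  -0.5] grip 50.0
rot(tool) [-0.01 -0.52  0.  ]  shift in target axes [  28.4 -143.4   -3.7]
```

```bash
python3 -m creep '[{"grip":50,"linear":[0,-8,-10],"rot":[0,-0.06,0]},{"grip":30,"linear":[0,-14,-10],"rot":[0,-0.06,0]},{"grip":0,"linear":[0,-14,-8],"rot":[0,-0.06,0]},{"grip":0,"linear":[0,-14,-6],"rot":[0,-0.06,0]},{"grip":0,"linear":[0,-14,0],"rot":[0,-0.06,0]},{"grip":0,"linear":[0,-14,0],"rot":[0,-0.06,0]},{"grip":0,"linear":[0,-14,0],"rot":[0,-0.06,0]},{"grip":0,"linear":[0,-14,0],"rot":[0,-0.06,0]},{"grip":0,"linear":[0,-14,0],"rot":[0,-0.04,0]},{"grip":0,"linear":[0,-10,0],"rot":[0,0,0]},{"grip":0,"linear":[0,0,0],"rot":[0,0,0]},{"grip":0,"linear":[0,0,0],"rot":[0,0,0]}]' 40
python3 - <<'E'
from h import *
to([538,30,231],down(-.055)*Ro.from_rotvec([0,.5236,0])); print(pose()[2]['joints']); snap('wrist','w11')
E
```

```text
time_s: 18.52
eef_pos: [489.9, 7.9, 227.4]
ee_rot: [-0.004, 0.956, -0.017, 0.294]
force: [-0.2, -0.2, -0.2]
grip_width: 0.002
t 18.52 P [489.9   7.9 227.4] shift(tool) [ 41.1 -23.6  24. ] F [-0.2 -0.2 -0.2] grip 0.1
rot(tool) [-0.03 -0.07  0.01]  shift in target axes [ 42.4 -24.7  20.3]
[-0.32 -0.04  2.04  0.32  0.59  1.08]
```

View pics/w11.png

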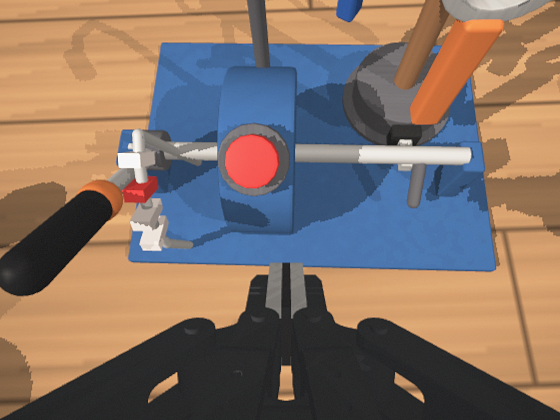

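```bash
python3 - <<'E'
from h import *
print(dep('w11',251,161),atz('w11',251,161,163))
pts=np.array([dep('w11',u,v) for u in range(230,273,3) for v in range(142,181,3)]); c=np.median(pts,0); U,S,V=np.linalg.svd(pts-c,full_matrices=False); print(c,V[2]*np.sign(V[2][2]),S)
to([576,30,162],down(-.055)*Ro.from_rotvec([0,.5236,0]))
E
```

```text
[577.37  29.54 162.05] [576.92  29.44 163.  ]
[577.51  29.26 163.01] [0.91 0.01 0.42] [352.87 117.03 100.36]
t 18.57 P [489.8   7.4 227.5] shift(tool) [ 33.7 -24.2 102.5] F [-0.4  0.3  0.4] grip 0.0
rot(tool) [-0.03 -0.07  0.01]  shift in target axes [ 40.8 -27.3  99.1]
```

```bash
R='x'; python3 -m creep '[{"grip":0,"linear":[0,0,0],"rot":[0,0,-0.12]},{"grip":0,"linear":[0,0,0],"rot":[0,0,-0.12]},{"grip":0,"linear":[0,0,0],"rot":[0,0,-0.12]},{"grip":0,"linear":[0,0,0],"rot":[0,0,-0.12]},{"grip":0,"linear":[0,0,0],"rot":[0,0,-0.12]},{"grip":0,"linear":[0,0,0],"rot":[0,0,-0.12]},{"grip":0,"linear":[0,0,0],"rot":[0,0,-0.12]},{"grip":0,"linear":[0,0,0],"rot":[0,0,-0.12]},{"grip":0,"linear":[0,0,0],"rot":[0,0,-0.12]},{"grip":0,"linear":[0,0,0],"rot":[0,0,-0.12]},{"grip":0,"linear":[0,0,0],"rot":[0,0,-0.12]},{"grip":0,"linear":[0,0,0],"rot":[0,0,-0.12]}]' 40
python3 -m creep '[{"grip":0,"linear":[0,0,0],"rot":[0,0,-0.12]},{"grip":0,"linear":[0,0,0],"rot":[0,0,-0.12]},{"grip":0,"linear":[0,0,0],"rot":[0,0,-0.12]},{"grip":0,"linear":[0,0,0],"rot":[0,0,-0.12]},{"grip":0,"linear":[0,0,0],"rot":[0,0,-0.12]},{"grip":0,"linear":[0,0,0],"rot":[0,0,-0.12]},{"grip":0,"linear":[0,0,0],"rot":[0,0,-0.12]},{"grip":0,"linear":[0,0,0],"rot":[0,0,-0.12]},{"grip":0,"linear":[0,0,0],"rot":[0,0,-0.12]},{"grip":0,"linear":[0,0,0],"rot":[0,0,-0.12]},{"grip":0,"linear":[0,0,0],"rot":[0,0,-0.12]},{"grip":0,"linear":[0,0,0],"rot":[0,0,-0.12]}]' 40
cat >> h.py <<'E'
BT=np.array([577.2,30,162.5]); RB=down(-.055)*Ro.from_rotvec([0,.5236,0])*Ro.from_rotvec([0,0,-np.pi+1e-6])
def bt(k):
    n=-RB.apply([0,0,1]); to(BT+n*k,RB)
E
python3 - <<'E'
from h import *
bt(60); print(pose()[2]['joints'])
E
```

```text
time_s: 19.57
eef_pos: [489.7, 6.5, 227.8]
ee_rot: [0.192, 0.729, 0.618, 0.223]
force: [-0.4, 0.1, -0.7]
grip_width: -0.0
time_s: 20.57
eef_pos: [489.6, 6.5, 227.8]
ee_rot: [0.291, 0.141, 0.945, 0.041]
force: [-0.9, -0.1, -0.3]
grip_width: -0.002
t 20.57 P [489.6   6.5 227.8] shift(tool) [-31.1  35.9  43.3] F [-0.9 -0.1 -0.3] grip -0.1
rot(tool) [ 0.04  0.07 -0.25]  shift in target axes [-41.9  28.3  39.6]
[-0.32 -0.04  2.04  0.32  0.59 -1.81]
```

```bash
python3 -m creep '[{"grip":0,"linear":[0,0,0],"rot":[0.02,0.035,-0.11]},{"grip":0,"linear":[0,0,0],"rot":[0.02,0.035,-0.11]},{"grip":0,"linear":[-10,8,8],"rot":[0,0,-0.03]},{"grip":0,"linear":[-16,10,16],"rot":[0,0,0]},{"grip":0,"linear":[-16,10,16],"rot":[0,0,0]},{"grip":0,"linear":[0,0,0],"rot":[0,0,0]},{"grip":0,"linear":[0,0,0],"rot":[0,0,0]}]' 40
python3 - <<'E'
from h import *
bt(20); print(pose()[2]['joints']); snap('scene','c12'); snap('side','s12')
a=cv2.imread("pics/c12.png")[140:290,170:370]; b=cv2.imread("pics/s12.png")[100:250,230:400]
cv2.imwrite("pics/m12.png",cv2.hconcat([cv2.resize(a,(420,315),interpolation=3),cv2.resize(b,(357,315),interpolation=3)]))
E
```

```text
time_s: 21.15
eef_pos: [547.8, 31.3, 213.5]
ee_rot: [0.257, 0.028, 0.966, -0.008]
force: [-0.3, -0.1, -0.0]
grip_width: -0.003
t 21.15 P [547.8  31.3 213.5] shift(tool) [-0.2  0.5 38.9] F [-0.3 -0.1 -0. ] grip -0.3
rot(tool) [-0. -0. -0.]  shift in target axes [-0.   0.4 38.9]
[-0.19  0.14  1.86  0.11  0.63 -1.77]
```

View pics/m12.png

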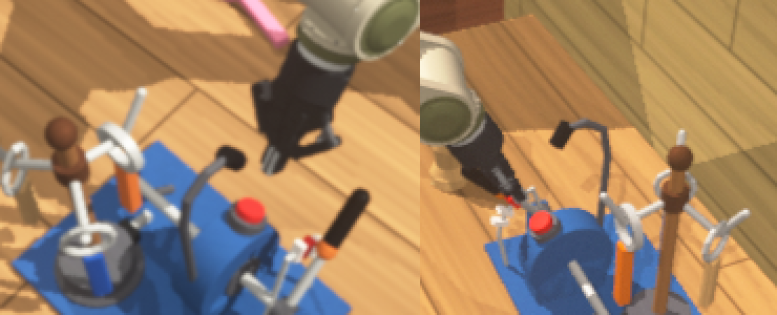

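```bash
python3 -m creep '[{"grip":0,"linear":[0,0.2,15],"rot":[0,0,0]},{"grip":0,"linear":[0,0.2,20],"rot":[0,0,0]},{"grip":0,"linear":[0,0,12],"rot":[0,0,0]},{"grip":0,"linear":[0,0,6],"rot":[0,0,0]},{"grip":0,"linear":[0,0,3],"rot":[0,0,0]},{"grip":0,"linear":[0,0,0],"rot":[0,0,0]},{"grip":0,"linear":[0,0,0],"rot":[0,0,0]}]' 40
python3 - <<'E'
from h import *
bt(-6)
E
python3 -m creep '[{"grip":0,"linear":[0,0,2],"rot":[0,0,0]},{"grip":0,"linear":[0,0,2],"rot":[0,0,0]},{"grip":0,"linear":[0,0,2],"rot":[0,0,0]},{"grip":0,"linear":[0,0,1],"rot":[0,0,0]},{"grip":0,"linear":[0,0,0],"rot":[0,0,0]}]' 40
python3 - <<'E'
from h import *
bt(-7)
E
```

```text
time_s: 21.83
eef_pos: [575.6, 30.0, 166.9]
ee_rot: [0.259, 0.028, 0.966, -0.009]
force: [-0.1, 0.8, 0.1]
grip_width: -0.003
t 21.83 P [575.6  30.  166.9] shift(tool) [ 0.8  0.1 10.6] F [-0.1  0.8  0.1] grip -0.3
rot(tool) [-0.  0. -0.]  shift in target axes [ 0.8  0.1 10.6]
time_s: 22.25
eef_pos: [579.4, 30.0, 160.3]
ee_rot: [0.259, 0.028, 0.966, -0.008]
force: [-1.6, 0.4, 3.6]
grip_width: -0.001
t 22.25 P [579.4  30.  160.3] shift(tool) [ 0.7 -0.1  4. ] F [-1.6  0.4  3.6] grip -0.1
rot(tool) [-0. -0. -0.]  shift in target axes [ 0.7 -0.1  4. ]
```

```bash
python3 -m creep '[{"grip":0,"linear":[0,0,2],"rot":[0,0,0]},{"grip":0,"linear":[0,0,2],"rot":[0,0,0]},{"grip":0,"linear":[0,0,1],"rot":[0,0,0]},{"grip":0,"linear":[0,0,0],"rot":[0,0,0]},{"grip":0,"linear":[0,0,0],"rot":[0,0,0]}]' 40
python3 - <<'E'
from h import *
bt(-7); snap('scene','c13')
cv2.imwrite("pics/m13.png",cv2.resize(cv2.imread("pics/c13.png")[140:320,170:390],(660,540),interpolation=3))
E
```

```text
time_s: 22.67
eef_pos: [581.5, 29.9, 157.0]
ee_rot: [0.259, 0.028, 0.966, -0.009]
force: [-15.7, -0.9, 18.9]
grip_width: -0.001
t 22.67 P [581.5  29.9 157. ] shift(tool) [ 1.  -0.1  0.1] F [-15.7  -0.9  18.9] grip -0.1
rot(tool) [-0.  0. -0.]  shift in target axes [ 1.  -0.1  0.1]
```

View pics/m13.png

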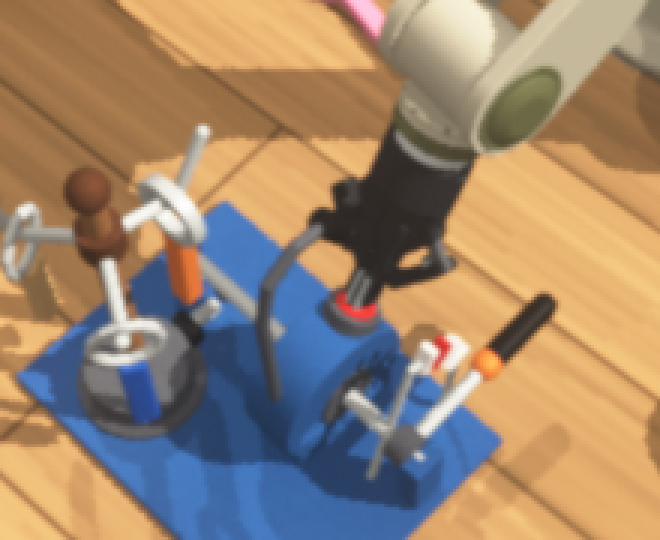

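```bash
python3 -m creep '[{"grip":0,"linear":[0,0,-4],"rot":[0,0,0]},{"grip":0,"linear":[0,0,-10],"rot":[0,0,0]},{"grip":0,"linear":[0,0,-20],"rot":[0,0,0]},{"grip":0,"linear":[0,0,-30],"rot":[0,0,0]},{"grip":0,"linear":[0,0,-35],"rot":[0,0,0]},{"grip":0,"linear":[0,0,-35],"rot":[0,0,0]},{"grip":0,"linear":[0,0,-30],"rot":[0,0,0]},{"grip":0,"linear":[0,0,-10],"rot":[0,0,0]},{"grip":0,"linear":[0,0,0],"rot":[0,0,0]},{"grip":0,"linear":[0,0,0],"rot":[0,0,0]},{"grip":0,"linear":[0,0,0],"rot":[0,0,0]},{"grip":0,"linear":[0,0,0],"rot":[0,0,0]}]' 40
python3 - <<'E'
from h import *
bt(100); snap('scene','c14'); snap('side','s14')
cv2.imwrite("pics/m14.png",cv2.hconcat([cv2.resize(cv2.imread("pics/c14.png")[150:320,170:370],(400,340),interpolation=3),cv2.resize(cv2.imread("pics/s14.png")[130:300,220:420],(400,340),interpolation=3)]))
for t in (0,.24,.48,.71):
    Y=np.array([629.5,126.5,80])+186*np.array([-.9985*np.cos(t+.0873),.055*np.cos(t+.0873),np.sin(t+.0873)]); print(t,proj('c14',Y),proj('s14',Y))
d=cv2.absdiff(cv2.imread('pics/scene0.png'),cv2.imread('pics/c14.png')).max(2)
print('bowl',d[260:310,405:460].mean(),'blank',d[312:352,380:415].mean())
E
```

```text
time_s: 23.72
eef_pos: [495.0, 35.1, 304.6]
ee_rot: [0.257, 0.028, 0.966, -0.008]
force: [0.5, -0.4, -0.1]
grip_width: -0.004
t 23.72 P [495.   35.1 304.6] shift(tool) [-0.6 -0.4 64.3] F [ 0.5 -0.4 -0.1] grip -0.3
rot(tool) [-0. -0. -0.]  shift in target axes [-0.3 -0.6 64.3]
0 [351.2  239.55] [237.45 211.06]
0.24 [350.47 233.97] [239.59 200.52]
0.48 [346.97 231.23] [244.76 189.8 ]
0.71 [340.97 231.67] [252.35 180.03]
bowl 7.248 blank 12.53
```

View pics/m14.png

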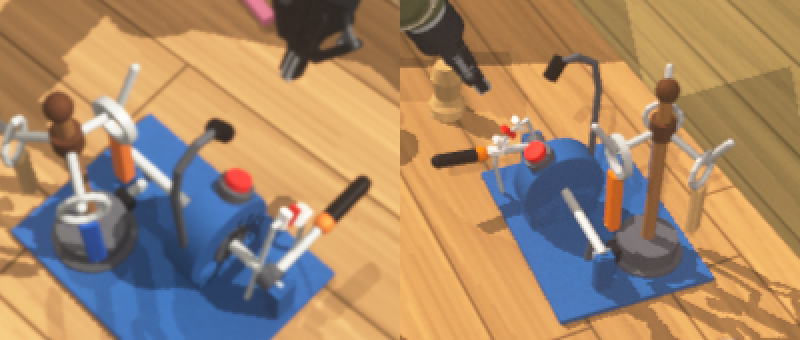

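View pics/c14.png

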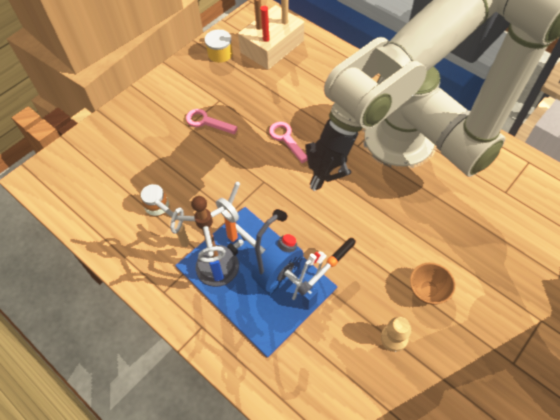

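```bash
python3 -c "
from rig import ctrl; print(ctrl.finish_job())"
```

```text
the job is handed in; nothing more can be done
None
```

The job is done and handed in at about 24 s of the 64 s allowed. No verdict is reported.

**What I did**
- **Brake:** I lifted the lever to about 0.78 rad and let go. It settled in the red third notch: my image estimate was 0.695 rad, and the handle end matched the 0.71 notch to about a pixel. Later pictures showed it still there until I pressed the button.
- **Spanner:** I threaded the orange spanner's eye over the empty hook's tip and lowered it into the bend. I then released it and backed off.
- **Release:** I pressed the red button fully in, with a peak reading of about 25 N at the bottom of its travel. I then withdrew along its normal.

**Last checks**
- **Lever:** the handle end matches the 0 rad position in both the scene and side views.
- **Spanner:** it hangs by its eye on the hook.
- **Other objects:** the bowl, jar and blank are at the same pixels as at the start. I only compared pictures and did not measure them again.
- **Robot:** the gripper is clear of everything, with force readings near zero.

**One disagreement:** at contact I estimated the eye about 5 mm higher than a simple rest at the bend would give. I put this down to the thick ring sitting against the rising part of the hook. It stayed put after release.

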